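Nip up a tube fitting: finger-tight, then a quarter turn

TASK

The brass fitting in the vice needs its nut done up: turn the hex nut clockwise with the gripper only until it is finger-tight, stopping where you feel it seat. Then fit the large open-ended spanner on it and pull it exactly a quarter turn further clockwise, without forcing or ramming the spanner on, and finally take the spanner off and lay it flat on the bench, clear of the vice. Leave the other things on the bench where they are.

Things in the scene. Friction and masses are not known exactly. Their poses are not given: they have to be found in the camera images.
- nut_mid (a point): Centre of the brass hex nut on top of the fitting: 36 mm across flats (41.6 mm across corners), 18 mm tall (89.5 to 107.5 mm above the bench), turning about a fixed vertical axis; it does not rise or sink. z is up; x is square to one flat, so flats face x and every 60 degrees from it. Tightening is clockwise seen from above: yaw falls. A 28 mm wide copper tube stub stands 22 mm above it.
- nut: The same nut, origin at the centre of its underside. It starts slack, 0.5 to 1.3 rad short of seating, a point to be felt: free, it turns at about 0.07 N m; seated, it is hard on the steel ring below and goes on, with the ring, only at about 1.2 N m, staying where left. Turned back, it comes loose.
- ring_tab (a point): End of the small tab on the steel ring (47 mm wide, 5 mm thick, top 0.5 mm under the nut); 32 mm from the nut's axis, 3 mm below the nut's underside; x points outward along the tab, z up. The ring stays still while the nut runs free and is carried round with the nut once that is seated, so its turn counts the tightening. The tab starts at any angle.
- vice: Grey drill-press vice, fixed to the bench, clamping the fitting. Origin on the bench under the nut's axis. Base 190 x 100 mm, jaws 59 mm tall, screw and its bar 34 mm up, reaching 160 mm along its own -x; only ring, nut and tube stub (top 130 mm) stand higher.
- spanner_grip (a point): Point to grip on the large steel open-ended spanner, near its balance point, half-way up (7 mm above its underside). Flat, 14 mm thick, 242 mm long, about 0.4 kg; shank 20 mm wide, from 114 mm behind this point to 26 mm ahead of it, then the head; x points along it to the jaw, z up. It lies flat on the bench on one side of the vice, the smaller, similar one on the other.
- spanner_jaw (a point): Centre of the large spanner's jaw, 105 mm along x from spanner_grip, half-way up. Mouth opens to +x; parallel faces 38 mm apart (1 mm clear of the nut each side, about 6 degrees of play either way), throat 21.5 mm behind this point, prongs reach 13 mm past it plus 10 mm of flared tips; head about 70 mm wide. Fully on when this point is at the nut's centre.
- spanner: The large spanner; origin on its underside, below spanner_grip.
- small_spanner: Smaller steel spanner of the same shape, jaw 24 mm, 174 mm long, too small for the nut; a bystander. Origin under its grip point.
- mug: Blue mug, 80 mm wide, 90 mm tall, bystander; origin under its centre.
- tape: White ring-shaped roll, 68 mm wide, 19 mm tall, bystander; origin under its centre.
- olive: Brass ring, 36 mm wide, 10 mm tall, bystander; origin under its centre.
- offcut: Copper tube offcut, 28 mm diameter, 140 mm long, lying, bystander; origin under its centre as first laid.
- oil: Grey bottle, 60 mm wide, 150 mm tall, bystander; origin under its centre.
- tin: Plain tin, 72 mm wide, 65 mm tall, bystander; origin under its centre.
- brush: Wooden-handled brush, 200 mm long, lying, bystander; origin under its centre.
Not all that is in view belongs to the job. What is shaped like the spanner but orange is not meant.

How it is judged (in metres and radians):
On the way, in this order (a step that is already met when the one before it is completed fails the run):
1. the nut is run finger-tight by the gripper (angle between the x axis of nut_mid and the x axis of ring_tab, either way round below 0.2 rad and distance of ring_tab from where it was at the start of the episode below 0.007 m), for 0.2 s.
2. the large spanner is fully on the nut (distance between spanner_jaw and nut_mid below 0.009 m and angle between the x axis of nut_mid and the x axis of ring_tab, either way round below 0.2 rad), for 0.1 s.
3. the nut is pulled up a quarter turn with the spanner (distance of ring_tab from where it was at the start of the episode above 0.0367 m and angle between the x axis of nut_mid and the x axis of ring_tab, either way round below 0.2 rad), for 0.1 s.
At the end, for the whole second after the job is handed in: The ring has been carried 90 degrees round from its start, within 20 degrees; the nut is still tight on it (not turned back more than 14 degrees); the large spanner lies flat and still on the bench, off the nut (jaw more than 80 mm from the nut's axis) and not against the vice (distance of ring_tab from where it was at the start of the episode between 0.0367 and 0.0524 m and angle between the x axis of nut_mid and the x axis of ring_tab, either way round below 0.25 rad and height (world z) of spanner_grip below 0.02 m and angle between spanner_grip's own z axis and vertical below 0.12 rad and horizontal distance between spanner_jaw and nut_mid above 0.08 m and contact force between spanner and vice below 0.1 N and linear speed of spanner below 0.02 m/s); the robot touches nothing.
It fails at once if the gripper's fingers are on the nut when the ring has been carried more than 12 degrees: past finger-tight, the turning is the spanner's work (contact force between the fingers and nut above 0.5 N and distance of ring_tab from where it was at the start of the episode above 0.007 m).
It fails at once if the spanner bears on the nut before the nut is finger-tight (contact force between spanner and nut above 2 N and angle between the x axis of nut_mid and the x axis of ring_tab, either way round above 0.3 rad).
It fails at once if the spanner is rammed against the fitting or vice while not yet on the nut (over 30 N), or strained on the nut (over 160 N) (contact force between spanner and vice above 160 N or (contact force between spanner and vice above 30 N and distance between spanner_jaw and nut_mid above 0.012 m)).
It fails at once if the spanner is dropped (linear speed of spanner above 0.7 m/s and contact force between the fingers and spanner below 0.1 N).
It fails at once if another thing on the bench is moved more than 30 mm (distance of any of small_spanner, mug, tape, olive, offcut, oil, tin, brush from where it was at the start of the episode above 0.03 m).
It also fails if it takes over 72 s, if anything falls off the work surface, if the arm or the gripper's body presses on something with over 40 N, if the wrist force passes 120 N, or if a joint passes its speed limit or range.

ROBOT

A 6-joint arm with a two-finger parallel gripper is mounted at the origin on the work surface. World frame = base frame: x ahead of the robot, y to its left, z up, the work surface at z = 0. Lengths are in mm, angles in rad, forces in N, time in s.
With the tool pointing down it reaches from about 375 to 900 mm from the base axis. Payload 3.1 kg.
Tool frame: the origin (TCP) lies at the very end of the fingers, on their centre line; the grasp point (between the pads) lies 19 mm behind it; z points along the fingers, y is the direction in which the jaws open and shut (so a half turn about z gives the same grasp; the last joint's range is limited). The gripper opens to 87 mm and grips with 3 to 60 N. Pads are 19 mm wide; open, the fingers measure 117 mm over their backs; the gripper's body (75 mm by 190 mm) begins 51 mm behind the grasp point.
Start: joints at [-1.506, 0.527, 1.433, -0, 1.181, -0.178], TCP at [150.288, -606.638, 222.548] pointing down, gripper open.
Joint ranges: [-3.08, 3.08], [-0.75, 2.2], [0.22, 2.44], [-1.43, 4.57], [0, 2.65], [-2.85, 2.85]. Speed limits (rad/s): [2.79, 2.79, 3.14, 3.14, 3.14, 3.14].

INTERFACE

Orientations are given as [roll, pitch, yaw] about the fixed x, y, z axes, in that order (R = Rz(yaw) Ry(pitch) Rx(roll)).
In Python, from plant import env, cams gives the robot as it stands.
- The arm moves only by the tool send_rows, never from a script. Its argument "rows" is one flat list of numbers, 4 for each row, row after row: the shift along the tool's x, y, z in cm, then the turn about the tool's z in degrees. A call has 1 to 10 rows; each row shifts and turns the commanded pose from where the row before left it, along the tool's axes as they then stand; what a row does not reach is not made up. A row lasts 1/8 s, in which the tool goes at most 62.5 mm and 10.7 degrees, less where a joint would pass 70% of its speed; a pose out of reach is approached as far as the arm can. A call is refused whole if a number of a shift passes 6.25 or a number of a turn 10.7, either way. A call with a gripper value outside its range is refused whole. "fingers" is the opening, from -1 (shut) to 1 (fully open), set as the call begins (left out, the last holds). The fingers move at their own pace and stop on an object; the grip force is fixed at half the most. Time passes only in rows, so rows that do not move let the fingers close. It gives the time, the measured TCP pose, the force and the opening at its end, in the units of the state.
- env.get_state(): the state, without advancing time (a new reading comes with each control period).
- cams.camera(name): name is "scene" or "top"; returns (picture, depth): 400x640x3 uint8, red, green, blue; 400x640 float32, mm along the optical axis (not along the pixel's ray), 0 where there is no reading.
- cams.camera_params(name): a dict with "fovy" (degrees; the focal length in pixels is half the picture's height over the tangent of half this angle, whatever the lens; pixels are square), "cx", "cy" (the principal point, pixels), "pose" (4x4, takes a point from camera to world coordinates). Camera axes: x right, y up, looking along -z (the intrinsics and any distortion apply to the point x, -y, -z); pixel columns grow to the right and rows downward; lengths in mm; the calibration is good to about 2 mm. A picture is of the moment at which its call begins. camera_params takes no time and is no camera call.
- env.hand_in(): hands the job in, once; it reports no verdict.
The state is a dict: "clock": time; "joint_pos": joint angles; "joint_velocities": joint speeds; "effort": joint torques, N m; "position": TCP position; "tcp_rot": TCP orientation; "wrist_force": force on the tool from outside, world axes, zero at the start; "ft_torque": the same for the moment, N m; "opening": finger opening in mm.
Only numpy, scipy, OpenCV 4.12 (cv2) and the standard library are available. Lean on these libraries where they do the work, as an engineer would, in place of code of your own. Each camera call takes 0.05 s, during which the arm holds its last target.

## Working session

There is one attempt and no reset: what is moved stays moved. The work goes in short steps, Python scripts to look and compute and a tool call to move; the robot and the scene stay as the last step left them, time stands still between calls to the robot, and variables do not carry over. Pictures are saved under pics/ and viewed, and the job is handed in when it is done.

Besides the shell and the picture viewer there is one more tool, called after "Request:" by a JSON object that holds its "op" and its "data", one argument or row to a line. send_rows: Moves the arm, as the interface text tells. Its arguments: {"type":"object","properties":{"rows":{"type":"array"},"fingers":{"type":"number"}},"required":["rows"]}

```bash
ls; mkdir -p pics; python3 - <<'E'
from plant import env,cams
import cv2,numpy as np
print(env.get_state())
for n in("scene","top"):
    p,d=cams.camera(n); cv2.imwrite(f"pics/{n}0.png",p[:,:,::-1]); np.save(f"pics/{n}0d.npy",d); np.save(f"pics/{n}0p.npy",p)
    print(n,cams.camera_params(n))
E
```

```text
pics
{'clock': 0.0, 'joint_pos': array([-1.50653227e+00,  5.28465261e-01,  1.43390773e+00, -1.86630956e-05,
        1.18137605e+00, -1.78471633e-01]), 'joint_velocities': array([ 0.00076904, -0.00027445, -0.00223928,  0.00053701, -0.0023544 ,
       -0.00084288]), 'effort': array([ 2.17307224e-04, -4.40047181e+01, -1.76592922e+01,  6.32789894e-02,
        5.79575880e-02, -1.47762448e-04]), 'position': array([ 150.21724807, -605.92558177,  221.57045851]), 'tcp_rot': array([-3.13946746e+00, -3.65836750e-04,  2.42742407e-01]), 'wrist_force': array([-0.11141849,  0.1008369 ,  0.06195817]), 'ft_torque': array([-0.02676489,  0.02155902, -0.02483278]), 'opening': 87.1860000489461}
scene {'fovy': 54.22902114565006, 'cx': 321.9180990624274, 'cy': 199.0182537882233, 'pose': array([[-5.66322777e-01, -5.12403162e-01,  6.45539706e-01,
         1.25084627e+03],
       [ 8.24102560e-01, -3.41074349e-01,  4.52242477e-01,
         5.02788543e+02],
       [-1.15534402e-02,  7.88106140e-01,  6.15430930e-01,
         8.00902589e+02],
       [ 0.00000000e+00,  0.00000000e+00,  0.00000000e+00,
         1.00000000e+00]])}
top {'fovy': 43.89319642914907, 'cx': 316.6527525399809, 'cy': 204.82119390725327, 'pose': array([[-4.76481659e-03,  9.84099983e-01, -1.77551457e-01,
         2.02900279e+02],
       [-9.99935454e-01, -2.85750534e-03,  1.09964633e-02,
        -9.17034053e+00],
       [ 1.03142651e-02,  1.77592393e-01,  9.84050079e-01,
         1.79120519e+03],
       [ 0.00000000e+00,  0.00000000e+00,  0.00000000e+00,
         1.00000000e+00]])}
```

View pics/scene0.png

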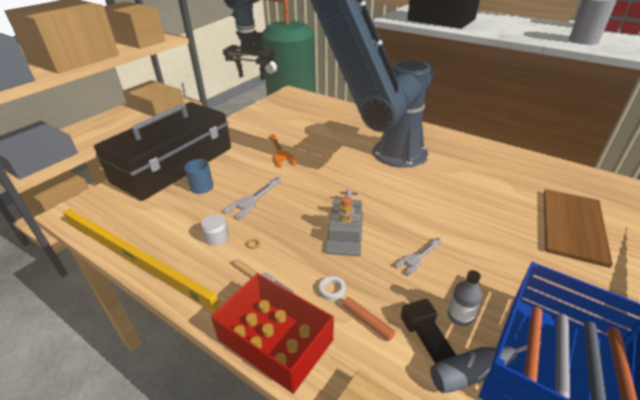

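View pics/top0.png

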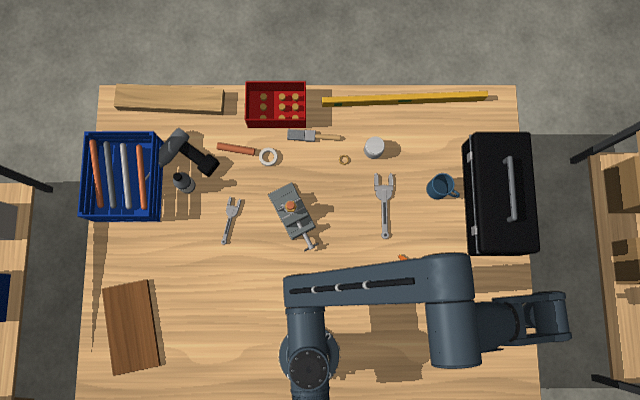

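Candidates: grey spanner at top (384,205) / scene (252,197), which is longer; grey spanner at top (232,220) / scene (418,255), which is shorter; orange one at top (405,258) / scene (283,152). By the description I choose the longer grey one at top (384,205). Next is a close crop to check it.

```bash
cat > h.py <<'E'
import numpy as np,cv2
from plant import env,cams
def K(n):
    c=cams.camera_params(n); f=200/np.tan(np.radians(c["fovy"])/2); return f,c["cx"],c["cy"],c["pose"]
def ray(n,u,v):
    f,cx,cy,P=K(n); d=P[:3,:3]@np.array([(u-cx)/f,-(v-cy)/f,-1]); return P[:3,3],d
def onz(n,u,v,z):
    o,d=ray(n,u,v); return o+d*(z-o[2])/d[2]
def proj(n,p):
    f,cx,cy,P=K(n); q=P[:3,:3].T@(np.array(p)-P[:3,3]); return cx+f*q[0]/-q[2], cy-f*q[1]/-q[2]
def pts(n,d):
    f,cx,cy,P=K(n); v,u=np.mgrid[:400,:640]; 
    q=np.stack([(u-cx)/f*d,-(v-cy)/f*d,-d],-1); return q@P[:3,:3].T+P[:3,3]
E
python3 - <<'E'
from h import *
d=np.load("pics/top0d.npy");p=np.load("pics/top0p.npy")
X=pts("top",d)
for u,v in[(384,205),(232,220),(290,206),(300,190),(200,300),(340,200),(375,148),(439,187)]: print(u,v,X[v,u].round(1))
s=np.load("pics/scene0d.npy");Y=pts("scene",s);
for u,v in[(252,197),(418,255),(346,201),(300,200),(215,229)]: print('s',u,v,Y[v,u].round(1))
q=np.load("pics/scene0p.npy")
a=cv2.resize(p[165:260,210:410],None,fx=4,fy=4,interpolation=cv2.INTER_CUBIC)
cv2.imwrite("pics/c1.png",a[:,:,::-1])
b=cv2.resize(q[175:275,300:400],None,fx=6,fy=6,interpolation=cv2.INTER_CUBIC)
cv2.imwrite("pics/c2.png",b[:,:,::-1])
E
```

```text
384 205 [ 522.3 -274.5   13.3]
232 220 [471.1 279.6  -2. ]
290 206 [500.2  63.2 122.4]
300 190 [579.8  31.7   9.1]
200 300 [185.3 384.1   3.9]
340 200 [ 543.  -114.8    4.7]
375 148 [ 721.7 -240.    67.3]
439 187 [ 588.2 -478.    16.5]
s 252 197 [ 542.1 -276.9   11.1]
s 418 255 [485.2 286.8  13.9]
s 346 201 [517.1  70.1 129.6]
s 300 200 [ 452.3 -146.    -3.2]
s 215 229 [ 754.2 -214.6   60.3]
```

View pics/c1.png

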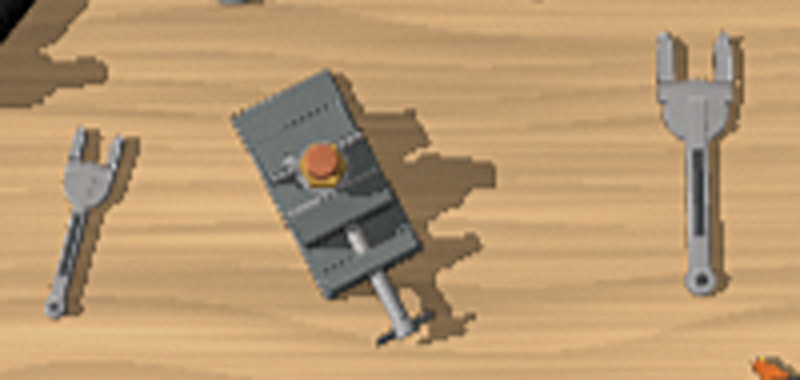

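View pics/c2.png

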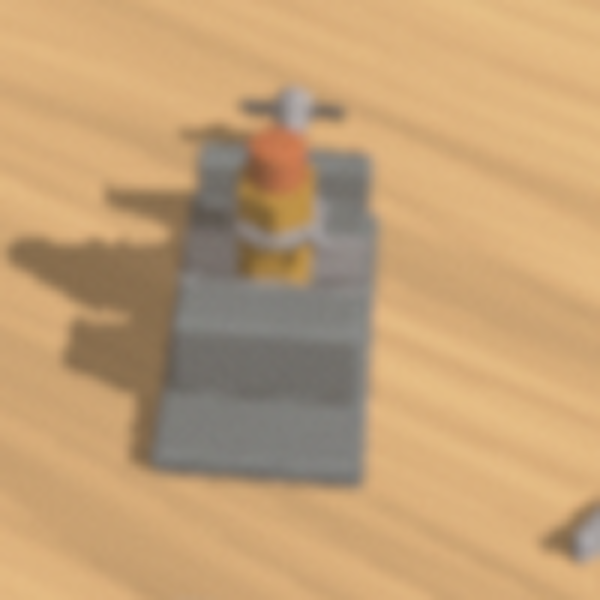

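The crop shows the large spanner with jaw up at top (384,205) and the small one at top (232,220). The nut and tube are at top (290,206), with the ring tab sticking out left and slightly down at about (281,208). Next I measure them finely.

```bash
python3 - <<'E'
from h import *
T=[cams.camera("top") for _ in range(6)]; S=[cams.camera("scene") for _ in range(6)]
p=np.mean([t[0] for t in T],0).astype(np.float32); q=np.mean([t[0] for t in S],0).astype(np.float32)
np.save("pics/tm.npy",p);np.save("pics/sm.npy",q)
np.save("pics/td.npy",np.median([t[1] for t in T],0));np.save("pics/sd.npy",np.median([t[1] for t in S],0))
a=cv2.resize(p[190:222,270:310],None,fx=18,fy=18,interpolation=cv2.INTER_CUBIC)
b=cv2.resize(q[190:230,325:370],None,fx=15,fy=15,interpolation=cv2.INTER_CUBIC)
cv2.imwrite("pics/d1.png",a[:,:,::-1]);cv2.imwrite("pics/d2.png",b[:,:,::-1])
E
```

```text
[ WARN:0@22.437] global loadsave.cpp:1063 imwrite_ Unsupported depth image for selected encoder is fallbacked to CV_8U.
```

View pics/d1.png

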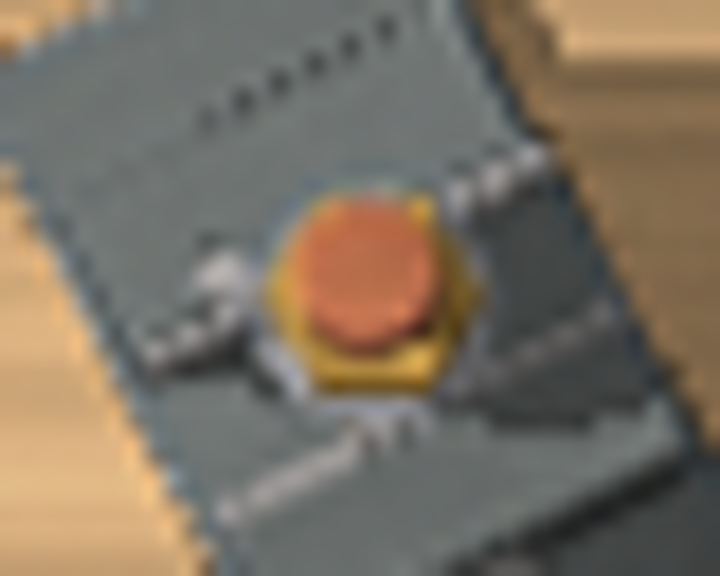

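View pics/d2.png

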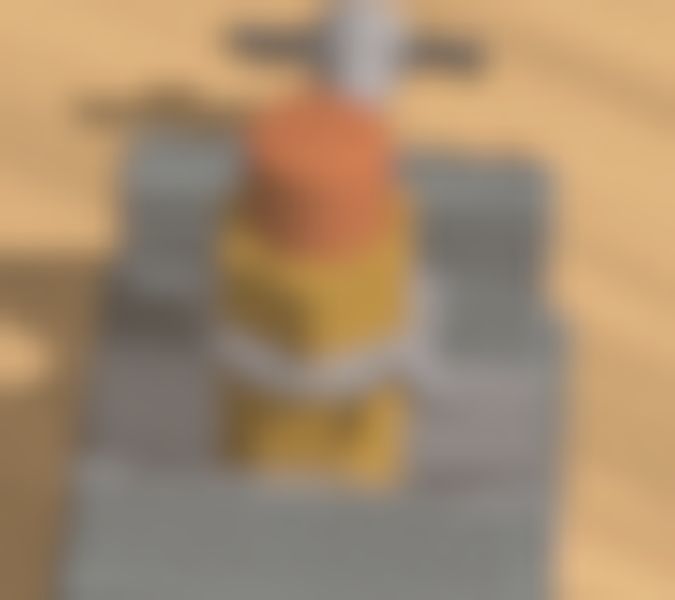

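```bash
python3 - <<'E' 2>/dev/null
from h import *
np.set_printoptions(precision=1,suppress=True)
def hsv(a): return cv2.cvtColor(np.clip(a,0,255).astype(np.uint8),cv2.COLOR_RGB2HSV)
C={}
for n,fn,(r0,r1,c0,c1) in(("top","tm",(192,222,270,310)),("scene","sm",(190,230,325,370))):
    im=np.load(f"pics/{fn}.npy")[r0:r1,c0:c1]; k=8
    im=cv2.resize(im,None,fx=k,fy=k,interpolation=cv2.INTER_CUBIC); h=hsv(im)
    cop=((h[...,0]<14)&(h[...,1]>90)&(h[...,2]>90)).astype(np.uint8)
    lum=h[...,2]
    br=((h[...,0]>=14)&(h[...,0]<32)&(h[...,1]>140)).astype(np.uint8)
    sc=lambda x,y:((x+.5)/k-.5+c0,(y+.5)/k-.5+r0)
    for nm,m in(("cop",cop),("br",cop|br)):
        cs,_=cv2.findContours(m,cv2.RETR_EXTERNAL,cv2.CHAIN_APPROX_NONE); c=max(cs,key=cv2.contourArea)
        (x,y,w,hh)=cv2.boundingRect(c); M=cv2.moments(c)
        print(n,nm,"area",cv2.contourArea(c)/k/k,"bbox",sc(x,y),sc(x+w-1,y+hh-1),"cen",sc(M['m10']/M['m00'],M['m01']/M['m00']))
        C[n,nm]=c
        if n=="top":
            cen=np.array(sc(M['m10']/M['m00'],M['m01']/M['m00']))
            print(onz(n,*cen,130 if nm=="cop" else 107.5))
        if n=="top" and nm=="br":
            P=np.array([onz(n,*sc(*pt[0]),107.5)[:2] for pt in c]); 
            # lower edges: support function
            for a in range(-180,180,10):
                u=np.array([np.cos(np.radians(a)),np.sin(np.radians(a))]); print(a,(P@u).max().round(1),end=' | ')
            print()
            H=cv2.approxPolyDP(c,0.035*cv2.arcLength(c,True),True); print(len(H),[onz(n,*sc(*pt[0]),107.5)[:2] for pt in H])
    if n=="scene":
        c=C[n,"cop"]; e=cv2.fitEllipse(c); print(e)
for n in("top","scene"):
    Z=np.load("pics/%sd.npy"%n[0]); X=pts(n,Z).reshape(-1,3); im=np.load("pics/%sm.npy"%n[0]);h=hsv(im).reshape(-1,3)
    m=(abs(X[:,0]-505)<30)&(abs(X[:,1]-68)<30)&(X[:,2]>115)&(X[:,2]<150)&(h[:,0]<14)&(h[:,1]>90)
    print(n,m.sum(),np.median(X[m],0),X[m].min(0),X[m].max(0))
print("tab top",onz("top",222/18-.5+270,272/18-.5+190,89),"tab scene",onz("scene",430/15-.5+325,300/15-.5+190,89))
for p in([505,68,130],[505,68,89]): print(proj("top",p),proj("scene",p))
E
```

```text
top cop area 53.3125 bbox (285.9375, 200.6875) (294.0625, 209.3125) cen (289.9064270711215, 204.84609466588512)
[502.8  63.2 130. ]
top br area 85.9453125 bbox (284.8125, 200.6875) (295.8125, 211.1875) cen (290.26941679544285, 205.9789129018574)
[502.9  62.9 107.5]
-180 -484.7 | -170 -486.6 | -160 -473.8 | -150 -446.5 | -140 -405.6 | -130 -352.2 | -120 -287.9 | -110 -212.9 | -100 -130.3 | -90 -43.8 | -80 44.2 | -70 130.9 | -60 214.2 | -50 293.8 | -40 364.5 | -30 424.3 | -20 471.2 | -10 503.7 | 0 521.5 | 10 525.4 | 20 513.5 | 30 486.1 | 40 445.1 | 50 390.8 | 60 324.8 | 70 249.3 | 80 168.0 | 90 81.7 | 100 -6.8 | 110 -95.0 | 120 -179.6 | 130 -256.8 | 140 -325.6 | 150 -384.3 | 160 -431.4 | 170 -465.2 | 
7 [array([521. ,  69.7]), array([516.2,  77. ]), array([497. ,  79.5]), array([485.2,  71.7]), array([484.7,  53.6]), array([503. ,  43.8]), array([521. ,  53.8])]
scene cop area 93.546875 bbox (340.1875, 194.5625) (351.4375, 206.5625) cen (345.89419088580814, 200.8023216970102)
scene br area 153.109375 bbox (340.1875, 194.5625) (351.4375, 212.1875) cen (345.86316418342005, 203.70181481103515)
((170.68246459960938, 89.53700256347656), (84.79379272460938, 91.79247283935547), 161.93663024902344)
top 50 [502.6  62.9 129.3] [491.4  52.7 119.1] [516.7  76.4 133.6]
scene 80 [512.8  66.9 128.4] [496.   49.6 115.7] [522.6  77.2 130.2]
tab top [511.1  93.1  89. ] tab scene [494.7  81.6  89. ]
(np.float64(288.49279244309116), np.float64(204.21574779332755)) (np.float64(347.63432879580483), np.float64(198.40005453651378))
(np.float64(289.0288619189738), np.float64(206.32154220808118)) (np.float64(347.2187603960602), np.float64(209.72074043319856))
```

```bash
python3 - <<'E' 2>/dev/null
from h import *
c=np.array([502.9,63,0])
for n,fn,(r0,r1,c0,c1),k in(("top","tm",(190,222,270,310),18),("scene","sm",(190,230,325,370),15)):
    im=np.load(f"pics/{fn}.npy")[r0:r1,c0:c1]
    im=cv2.resize(im,None,fx=k,fy=k,interpolation=cv2.INTER_CUBIC).clip(0,255).astype(np.uint8)[:,:,::-1].copy()
    def P(p):
        u,v=proj(n,p); return (int((u-c0+.5)*k),int((v-r0+.5)*k))
    t=np.linspace(0,2*np.pi,60)
    for r,z,col in((14,130,(255,0,0)),(23.5,89,(0,0,255))):
        cv2.polylines(im,[np.array([P(c+[r*np.cos(a),r*np.sin(a),z]) for a in t])],True,col,1)
    for a in(60,75,90,105,120):
        q=P(c+[32*np.cos(np.radians(a)),32*np.sin(np.radians(a)),89]); cv2.circle(im,q,3,(0,255,0),-1); cv2.putText(im,str(a),q,0,.4,(0,255,0))
    cv2.imwrite(f"pics/e_{n}.png",im)
E
```

```text
(no output)
```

View pics/e_top.png

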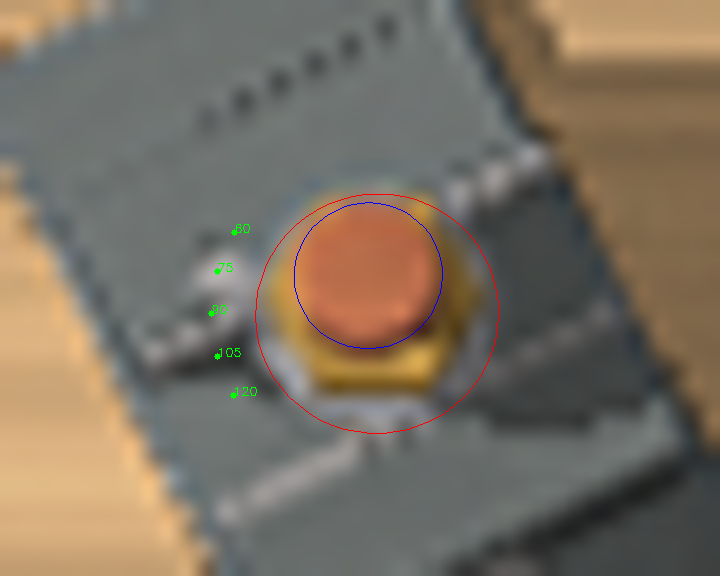

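View pics/e_scene.png

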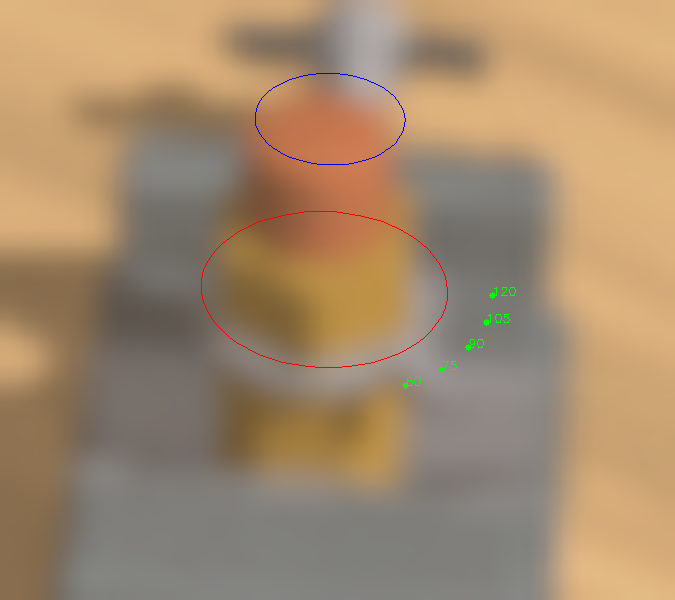

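```bash
cat >> h.py <<'E'
def goto(x=None,y=None,z=None,yaw=None):
    "prints tool-axis shift (cm, at present axes) and turn (deg) needed"
    s=env.get_state(); p=s["position"]; ps=s["tcp_rot"][2]
    t=np.array([p[i] if v is None else v for i,v in enumerate((x,y,z))]); d=t-p
    c,sn=np.cos(ps),np.sin(ps)
    turn=0 if yaw is None else -((yaw-np.degrees(ps)+180)%360-180)
    print("t",s["clock"].round(2) if hasattr(s["clock"],'round') else s["clock"],"pos",p.round(1),"rpy",np.degrees(s["tcp_rot"]).round(2),"open",round(s["opening"],1),"F",s["wrist_force"].round(1),"T",s["ft_torque"].round(2))
    print("shift cm",(np.array([d[0]*c+d[1]*sn,d[0]*sn-d[1]*c,-d[2]])/10).round(2),"turn deg",round(turn,1),"j",s["joint_pos"].round(2))
E
python3 -c "
from h import *
goto(503,63,200,30)"
```

```text
t 0.7 pos [ 150.3 -606.6  222.6] rpy [180.     0.    13.91] open 87.0 F [ 0.8  0.  -0.1] T [ 0.01 -0.02  0.01]
shift cm [ 50.34 -56.52   2.26] turn deg -16.1 j [-1.51  0.53  1.43 -0.    1.18 -0.18]
```

Request:
{"op": "send_rows", "data": {
  "rows": [2.5,-2.8,0,0,2.5,-2.8,0,0,2.5,-2.8,0,0,2.5,-2.8,0,0,2.5,-2.8,0,0,2.5,-2.8,0,0,2.5,-2.8,0,0,2.5,-2.8,0,0,2.5,-2.8,0,0,2.5,-2.8,0,0],
  "fingers": 1
}}

```text
clock: 1.95
position: [326.2, -273.9, 222.9]
tcp_rot: [3.141, -0.0, 0.243]
wrist_force: [0.2, 0.5, 0.4]
opening: 87.6
```

Request:
{"op": "send_rows", "data": {
  "rows": [2.5,-2.8,0.2,0,2.5,-2.8,0.2,0,2.5,-2.8,0.2,0,2.5,-2.8,0.2,0,2.5,-2.8,0.2,0,2.5,-2.8,0.2,0,2.5,-2.8,0.2,0,2.5,-2.8,0.2,0,2.5,-2.8,0.2,-8,2.5,-2.8,0.2,-8]
}}

```text
clock: 3.2
position: [497.3, 60.3, 202.7]
tcp_rot: [3.141, -0.001, 0.527]
wrist_force: [-0.1, 0.2, 0.0]
opening: 86.4
```

```bash
python3 -c "
from h import *
goto(503,63,140,30)"
```

```text
t 3.2 pos [497.3  60.3 202.7] rpy [ 1.7995e+02 -6.0000e-02  3.0170e+01] open 86.4 F [-0.1  0.2  0. ] T [ 0.02 -0.06 -0.03]
shift cm [0.63 0.06 6.27] turn deg 0.2 j [-0.1   0.39  1.76 -0.    0.99  0.94]
```

Request:
{"op": "send_rows", "data": {
  "rows": [0.6,0.1,2,0,0,0,2,0,0,0,2,0,0,0,2,0,0,0,1,0,0,0,0,0,0,0,0,0]
}}

```text
clock: 4.08
position: [502.5, 61.3, 113.2]
tcp_rot: [3.141, -0.001, 0.522]
wrist_force: [-0.7, 0.3, 0.3]
opening: 87.1
```

```bash
python3 - <<'E'
from h import *
goto(503,63,94,30)
q,_=cams.camera("scene")
b=cv2.resize(q[150:250,290:410],None,fx=6,fy=6,interpolation=cv2.INTER_CUBIC)
cv2.imwrite("pics/f1.png",b[:,:,::-1])
q,_=cams.camera("top")
b=cv2.resize(q[150:250,230:350],None,fx=6,fy=6,interpolation=cv2.INTER_CUBIC)
cv2.imwrite("pics/f2.png",b[:,:,::-1])
goto(503,63,94,30)
E
```

```text
t 4.075 pos [502.5  61.3 113.2] rpy [ 1.7995e+02 -7.0000e-02  2.9910e+01] open 87.1 F [-0.7  0.3  0.3] T [-0.03 -0.02  0.01]
shift cm [ 0.13 -0.12  1.92] turn deg -0.1 j [-0.1   0.54  1.83  0.    0.77  0.95]
t 4.175 pos [502.5  61.3 113.3] rpy [ 1.7994e+02 -8.0000e-02  2.9910e+01] open 87.3 F [-0.3 -0.4  0.2] T [-0.05 -0.03  0.01]
shift cm [ 0.13 -0.12  1.93] turn deg -0.1 j [-0.1   0.54  1.83 -0.    0.77  0.95]
```

View pics/f1.png

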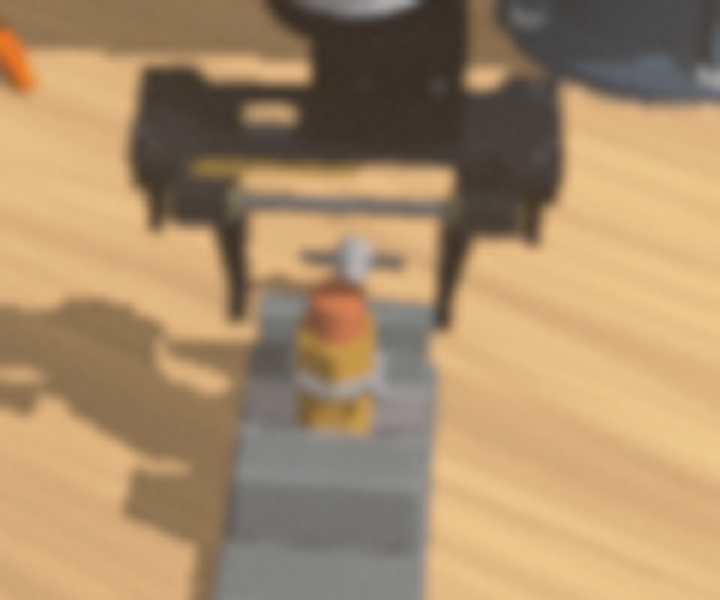

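View pics/f2.png

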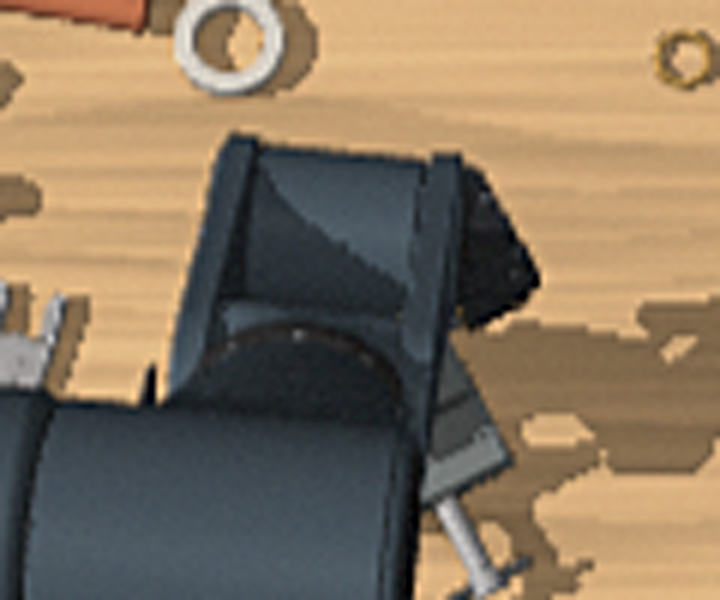

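```bash
python3 - <<'E'
from h import *
print(proj("scene",[502.5,61.3,113.2]),proj("scene",[502.5,61.3,130]))
for sgn in(1,-1):
    print(proj("scene",np.array([502.5,61.3,113.2])+sgn*50*np.array([.5,-.866,0])))
E
```

```text
(np.float64(345.9045195412033), np.float64(201.82491069654105)) (np.float64(346.06167739005997), np.float64(197.13134124323784))
(np.float64(328.2825046367882), np.float64(201.12669909097838))
(np.float64(363.6366138180399), np.float64(202.5274838178427))
```

Request:
{"op": "send_rows", "data": {
  "rows": [0.1,-0.1,1,0,0,0,0.9,0,0,0,0,0]
}}

```text
clock: 4.55
position: [501.4, 62.8, 92.5]
tcp_rot: [-3.14, 0.002, 0.522]
wrist_force: [-0.0, 0.3, -0.7]
opening: 86.9
```

Request:
{"op": "send_rows", "data": {
  "rows": [0,0,0,0,0,0,0,0,0,0,0,0,0,0,0,0,0,0,0,0],
  "fingers": -1
}}

```text
clock: 5.18
position: [502.3, 62.7, 93.6]
tcp_rot: [3.141, -0.0, 0.522]
wrist_force: [1.0, 0.1, 0.1]
opening: 45.0
```

```bash
python3 -c "
from h import *
goto(503,63,94,30)"
```

```text
t 5.175 pos [502.3  62.7  93.6] rpy [ 1.7999e+02 -1.0000e-02  2.9910e+01] open 45.0 F [1.  0.1 0.1] T [-0.01 -0.03 -0.  ]
shift cm [ 0.07  0.01 -0.04] turn deg -0.1 j [-0.1   0.57  1.84  0.    0.73  0.95]
```

Fingers still closing.

Request:
{"op": "send_rows", "data": {
  "rows": [0,0,0,0,0,0,0,0,0,0,0,0,0,0,0,0]
}}

```text
clock: 5.68
position: [503.7, 60.5, 93.7]
tcp_rot: [3.137, -0.0, 0.524]
wrist_force: [1.8, -8.7, -0.5]
opening: 35.5
```

```bash
python3 -c "
from h import *
goto(503,63,94,30)"
```

```text
t 5.675 pos [503.7  60.5  93.7] rpy [ 1.7975e+02 -2.0000e-02  3.0010e+01] open 35.5 F [ 1.8 -8.7 -0.5] T [-1.32 -0.18 -0.  ]
shift cm [ 0.07 -0.25 -0.03] turn deg 0.0 j [-0.1   0.57  1.84 -0.01  0.72  0.95]
```

Request:
{"op": "send_rows", "data": {
  "rows": [0,0.25,0,0,0,0,0,0]
}}

```text
clock: 5.92
position: [503.7, 60.4, 93.7]
tcp_rot: [3.141, -0.0, 0.522]
wrist_force: [0.6, -1.6, 2.0]
opening: 35.6
```

Request:
{"op": "send_rows", "data": {
  "rows": [0,0,0,5,0,0,0,5,0,0,0,0,0,0,0,0]
}}

```text
clock: 6.42
position: [503.4, 60.9, 93.7]
tcp_rot: [-3.141, -0.0, 0.348]
wrist_force: [-1.0, 0.1, 4.1]
opening: 36.2
```

```bash
python3 -c "
from h import *
goto(503,63,94,30)"
```

```text
t 6.425 pos [503.4  60.9  93.7] rpy [-179.97   -0.     19.97] open 36.2 F [-1.   0.1  4.1] T [ 0.23  0.08 -0.07]
shift cm [ 0.04 -0.21 -0.03] turn deg -10.0 j [-0.1   0.57  1.84  0.    0.73  1.12]
```

Request:
{"op": "send_rows", "data": {
  "rows": [0,0,0,6,0,0,0,6,0,0,0,6,0,0,0,0,0,0,0,0]
}}

```text
clock: 7.05
position: [503.1, 62.1, 93.7]
tcp_rot: [-3.139, 0.0, 0.033]
wrist_force: [-1.8, 4.4, 3.3]
opening: 35.6
```

```bash
python3 -c "
from h import *
goto(503,63,94,30)"
```

```text
t 7.05 pos [503.1  62.1  93.7] rpy [-1.7986e+02  2.0000e-02  1.9000e+00] open 35.6 F [-1.8  4.4  3.3] T [ 0.99  0.02 -0.  ]
shift cm [-0.01 -0.09 -0.03] turn deg -28.1 j [-0.1   0.57  1.84  0.    0.73  1.44]
```

Request:
{"op": "send_rows", "data": {
  "rows": [0,-0.15,0,4,0,0,0,4,0,0,0,0,0,0,0,0]
}}

```text
clock: 7.55
position: [503.2, 62.7, 93.6]
tcp_rot: [-3.141, 0.001, -0.105]
wrist_force: [-2.0, 4.8, 4.4]
opening: 35.6
```

```bash
python3 -c "
from h import *
goto(503,63,94,30)"
```

```text
t 7.55 pos [503.2  62.7  93.6] rpy [-1.7995e+02  3.0000e-02 -6.0400e+00] open 35.6 F [-2.   4.8  4.4] T [ 0.78  0.14 -0.04]
shift cm [-0.02 -0.03 -0.04] turn deg -36.0 j [-0.1   0.58  1.84  0.    0.73  1.58]
```

Request:
{"op": "send_rows", "data": {
  "rows": [0,0,0,3,0,0,0,0,0,0,0,0]
}}

```text
clock: 7.92
position: [503.2, 62.9, 93.7]
tcp_rot: [-3.14, 0.001, -0.158]
wrist_force: [-0.9, 3.9, 4.5]
opening: 35.3
```

```bash
python3 -c "
from h import *
goto(503,63,94,30)"
```

```text
t 7.925 pos [503.2  62.9  93.7] rpy [-1.7993e+02  3.0000e-02 -9.0400e+00] open 35.3 F [-0.9  3.9  4.5] T [ 1.03  0.16 -0.07]
shift cm [-0.02 -0.01 -0.03] turn deg -39.0 j [-0.1   0.58  1.84  0.    0.73  1.63]
```

Request:
{"op": "send_rows", "data": {
  "rows": [0,-0.1,0,3,0,0,0,0,0,0,0,0]
}}

```text
clock: 8.3
position: [503.3, 63.1, 93.7]
tcp_rot: [3.142, 0.001, -0.209]
wrist_force: [-1.4, 1.7, 4.9]
opening: 36.1
```

```bash
python3 -c "
from h import *
goto(503,63,94,30)"
```

```text
t 8.3 pos [503.3  63.1  93.7] rpy [ 1.800e+02  4.000e-02 -1.198e+01] open 36.1 F [-1.4  1.7  4.9] T [0.52 0.3  0.07]
shift cm [-0.02  0.02 -0.03] turn deg -42.0 j [-0.1   0.58  1.84  0.    0.73  1.68]
```

Request:
{"op": "send_rows", "data": {
  "rows": [0,0,0,3,0,0,0,0,0,0,0,0]
}}

```text
clock: 8.68
position: [503.0, 63.2, 93.7]
tcp_rot: [3.141, 0.001, -0.257]
wrist_force: [-1.9, 3.2, 5.8]
opening: 35.9
```

```bash
python3 -c "
from h import *
goto(503,63,94,30)"
```

```text
t 8.675 pos [503.   63.2  93.7] rpy [ 1.7994e+02  5.0000e-02 -1.4710e+01] open 35.9 F [-1.9  3.2  5.8] T [0.78 0.29 0.91]
shift cm [ 0.    0.02 -0.03] turn deg -44.7 j [-0.1   0.58  1.84 -0.    0.73  1.73]
```

Request:
{"op": "send_rows", "data": {
  "rows": [0,0,0,2,0,0,0,0,0,0,0,0]
}}

```text
clock: 9.05
position: [502.5, 63.4, 93.7]
tcp_rot: [3.14, 0.002, -0.291]
wrist_force: [-2.6, 4.6, 6.7]
opening: 35.6
```

```bash
python3 -c "
from h import *
goto(503,63,94,30)"
```

```text
t 9.05 pos [502.5  63.4  93.7] rpy [ 1.7994e+02  1.1000e-01 -1.6690e+01] open 35.6 F [-2.6  4.6  6.7] T [0.87 0.41 0.98]
shift cm [ 0.06  0.03 -0.03] turn deg -46.7 j [-0.09  0.58  1.84 -0.    0.73  1.77]
```

```bash
python3 -c "
import numpy as np
D=np.array([(30,503.7,60.4),(20,503.4,60.9),(1.9,503.1,62.1),(-6,503.2,62.7),(-9,503.2,62.9),(-12,503.3,63.1),(-14.7,503,63.2)])
a=np.radians(D[:,0]);n=np.c_[np.sin(a),-np.cos(a)];b=(n*D[:,1:]).sum(1)
print(np.linalg.lstsq(n,b,rcond=None))
from h import *
goto(506,62.5,94,43.3)"
```

```text
(array([506.98308574,  62.2575893 ]), array([0.02146325]), np.int32(2), array([2.54754431, 0.71415543]))
t 9.05 pos [502.5  63.4  93.7] rpy [ 1.7994e+02  1.1000e-01 -1.6690e+01] open 35.6 F [-2.6  4.6  6.7] T [0.87 0.41 0.98]
shift cm [ 0.36 -0.01 -0.03] turn deg -60.0 j [-0.09  0.58  1.84 -0.    0.73  1.77]
```

Request:
{"op": "send_rows", "data": {
  "rows": [0,0,0,0,0,0,0,0,0,0,0,0,0,0,0,0],
  "fingers": 0.3
}}

```text
clock: 9.55
position: [503.8, 62.8, 93.4]
tcp_rot: [3.141, -0.0, -0.298]
wrist_force: [-0.3, 0.6, 0.9]
opening: 55.6
```

```bash
python3 -c "
from h import *
goto(506,62.5,94,43.3)"
```

```text
t 9.55 pos [503.8  62.8  93.4] rpy [179.99  -0.   -17.09] open 55.6 F [-0.3  0.6  0.9] T [ 0.03  0.01 -0.01]
shift cm [ 0.22 -0.04 -0.06] turn deg -60.4 j [-0.1   0.58  1.84 -0.    0.73  1.77]
```

Request:
{"op": "send_rows", "data": {
  "rows": [0.27,0,0,0,0,0,0,-10,0,0,0,-10,0,0,0,-10,0,0,0,-10,0,0,0,-10,0,0,0,-10,0,0,0,0]
}}

```text
clock: 10.55
position: [506.4, 62.2, 93.6]
tcp_rot: [3.141, -0.0, 0.747]
wrist_force: [-0.7, -0.3, -2.0]
opening: 56.7
```

Request:
{"op": "send_rows", "data": {
  "rows": [0,0,0,0,0,0,0,0,0,0,0,0,0,0,0,0],
  "fingers": -1
}}

```text
clock: 11.05
position: [506.6, 61.9, 93.6]
tcp_rot: [3.141, -0.0, 0.75]
wrist_force: [0.4, -1.8, -0.6]
opening: 37.0
```

```bash
python3 -c "
from h import *
goto(506,62.5,94,43.3)"
```

```text
t 11.05 pos [506.6  61.9  93.6] rpy [179.94  -0.    42.95] open 37.0 F [ 0.4 -1.8 -0.6] T [-0.36 -0.15  0.22]
shift cm [-0.   -0.09 -0.04] turn deg -0.3 j [-0.1   0.58  1.83 -0.    0.73  0.72]
```

Request:
{"op": "send_rows", "data": {
  "rows": [0,0,0,1,0,0,0,0,0,0,0,0]
}}

```text
clock: 11.42
position: [506.6, 61.9, 93.6]
tcp_rot: [3.14, -0.0, 0.733]
wrist_force: [0.6, -3.7, -0.4]
opening: 36.4
```

```bash
python3 -c "
D=[(30,503.7,60.4),(20,503.4,60.9),(1.9,503.1,62.1),(-6,503.2,62.7),(-9,503.2,62.9),(-12,503.3,63.1),(-14.7,503,63.2)]
from h import *
goto(506,62.5,94,43.3)
s=env.get_state();D+= [(np.degrees(s['tcp_rot'][2]),*s['position'][:2])]*2
D=np.array(D)
a=np.radians(D[:,0]);n=np.c_[np.sin(a),-np.cos(a)];b=(n*D[:,1:]).sum(1)
print(np.linalg.lstsq(n,b,rcond=None)[0])
"
```

```text
t 11.425 pos [506.6  61.9  93.6] rpy [ 1.7993e+02 -1.0000e-02  4.1970e+01] open 36.4 F [ 0.6 -3.7 -0.4] T [-0.56 -0.26  0.66]
shift cm [-0.01 -0.08 -0.04] turn deg -1.3 j [-0.1   0.58  1.83 -0.    0.73  0.74]
[506.9784906   62.25793966]
```

Request:
{"op": "send_rows", "data": {
  "rows": [0,0,0,0,0,0,0,0,0,0,0,0],
  "fingers": 0.6
}}

```text
clock: 11.8
position: [505.6, 62.7, 93.5]
tcp_rot: [-3.14, 0.0, 0.731]
wrist_force: [0.1, -0.2, 0.3]
opening: 59.1
```

```bash
python3 - <<'E' 2>/dev/null
from h import *
np.set_printoptions(precision=1,suppress=True)
goto()
im=np.load("pics/tm.npy")[165:245,365:405]; k=8
im=cv2.resize(im,None,fx=k,fy=k,interpolation=cv2.INTER_CUBIC).clip(0,255).astype(np.uint8)
h=cv2.cvtColor(im,cv2.COLOR_RGB2HSV); m=((h[...,1]<50)).astype(np.uint8)
cs,_=cv2.findContours(m,cv2.RETR_EXTERNAL,cv2.CHAIN_APPROX_NONE); c=max(cs,key=cv2.contourArea)
P=np.array([onz("top",(x+.5)/k-.5+365,(y+.5)/k-.5+165,14)[:2] for x,y in c[:,0]])
v=im.copy(); cv2.drawContours(v,[c],-1,(255,0,0),1); cv2.imwrite("pics/g1.png",v[:,:,::-1])
print("ext",P.min(0),P.max(0))
# axis from shank: cross-sections in x between 430 and 530
xs=np.arange(P[:,0].min()+25,P[:,0].min()+115,6); L=[]
for x in xs:
    q=P[abs(P[:,0]-x)<2]; L.append((x,(q[:,1].max()+q[:,1].min())/2,q[:,1].max()-q[:,1].min()))
L=np.array(L); print(L); a=np.polyfit(L[:,0],L[:,1],1); print("yaw",np.degrees(np.arctan(a[0])))
u=np.array([1,a[0]])/np.hypot(1,a[0]); t=P@u; print("ends",t.min(),t.max(),t.max()-t.min())
for nm,tt in(("grip from tail",t.min()+114),("grip from head",t.max()-128)):
    x=tt*u[0]; 
    # point on axis with projection tt
    b=a[1]; x=(tt-b*u[1])/(u[0]+a[0]*u[1]); print(nm,x,a[0]*x+b)
E
```

```text
t 11.8 pos [505.6  62.7  93.5] rpy [-179.9    0.    41.9] open 59.1 F [ 0.1 -0.2  0.3] T [ 0.  0. -0.]
shift cm [ 0.  0. -0.] turn deg 0 j [-0.1  0.6  1.8  0.   0.7  0.7]
ext [ 400.3 -309.2] [ 643.3 -239.3]
[[ 425.3 -274.1   20.8]
 [ 431.3 -273.6   19.5]
 [ 437.3 -273.6   20. ]
 [ 443.3 -273.7   20. ]
 [ 449.3 -273.7   20.3]
 [ 455.3 -273.4   19.6]
 [ 461.3 -273.6   19.6]
 [ 467.3 -273.7   19.6]
 [ 473.3 -273.9   19.6]
 [ 479.3 -273.9   20.1]
 [ 485.3 -273.8   19.6]
 [ 491.3 -274.    19.7]
 [ 497.3 -273.9   19.2]
 [ 503.3 -274.3   19.7]
 [ 509.3 -274.    20.5]]
yaw -0.30298550312062134
ends 401.7719319483106 644.5946808514586 242.822748903148
grip from tail 514.3298561106725 -274.06353832482597
grip from head 515.152593510195 -274.067889078593
```

View pics/g1.png

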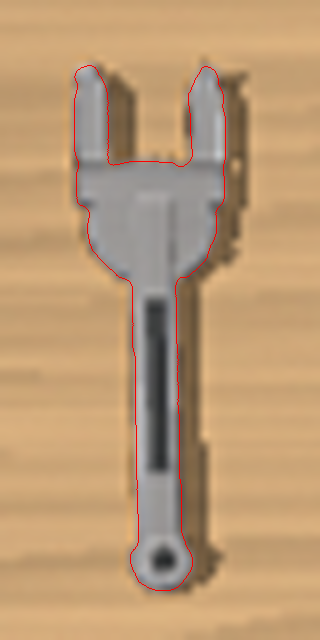

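Request:
{"op": "send_rows", "data": {
  "rows": [0,0,-3,0,0,0,-5,0,0,0,-4,0,0,0,0,10.5,0,0,0,10.5,0,0,0,10.5,0,0,0,10.7,0,0,0,0]
}}

```text
clock: 12.8
position: [505.7, 62.6, 213.4]
tcp_rot: [-3.141, 0.001, -0.003]
wrist_force: [0.5, 0.5, -0.9]
opening: 69.8
```

```bash
python3 - <<'E' 2>/dev/null
from h import *
goto(517,-274.5,120,-0.3)
im=np.load("pics/sm.npy")[165:225,210:300];k=8
im=cv2.resize(im,None,fx=k,fy=k,interpolation=cv2.INTER_CUBIC).clip(0,255).astype(np.uint8)[:,:,::-1].copy()
for dx,col in((0,(0,0,255)),(4,(0,255,0))):
    for X in(-114,0,126):
        u,v=proj("scene",[514.7+dx+X,-274.1-X*.005,14]); u-=.3;v+=1.7
        cv2.circle(im,(int((u-210+.5)*k),int((v-165+.5)*k)),3,col,-1)
cv2.imwrite("pics/g2.png",im)
E
```

```text
t 12.8 pos [505.7  62.6 213.4] rpy [-1.7997e+02  4.0000e-02 -1.9000e-01] open 69.8 F [ 0.5  0.5 -0.9] T [ 0.03  0.02 -0.01]
shift cm [ 1.24 33.7   9.34] turn deg 0.1 j [-0.1   0.39  1.73  0.    1.03  1.48]
```

View pics/g2.png

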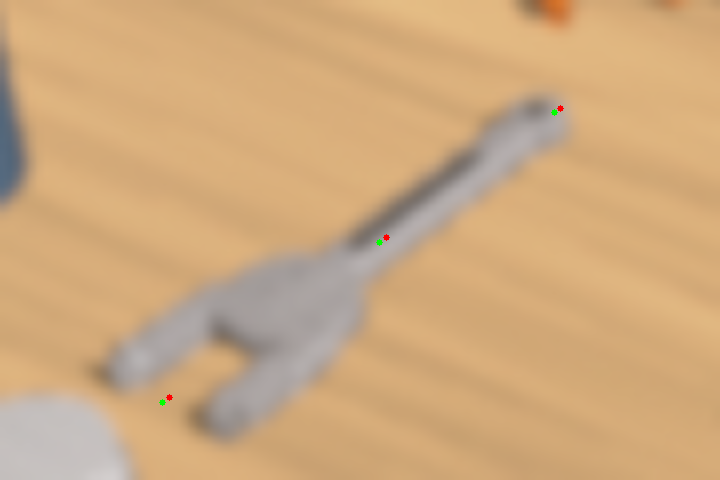

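Request:
{"op": "send_rows", "data": {
  "rows": [0.2,4,0,0,0.2,4,0,0,0.2,4,0,0,0.2,4,0,0,0.2,4,1,0,0,4,1,0,0,4,2,0,0,4,2,0,0,1.7,3,0,0,0,0,0],
  "fingers": 0.8
}}

```text
clock: 14.05
position: [512.8, -274.7, 121.3]
tcp_rot: [-3.138, 0.004, -0.005]
wrist_force: [0.1, 0.7, 0.0]
opening: 78.3
```

Request:
{"op": "send_rows", "data": {
  "rows": [0,0,3,0,0,0,3,0,0,0,2,0,0,0,0,0,0,0,0,0]
}}

```text
clock: 14.68
position: [515.4, -274.6, 45.0]
tcp_rot: [3.141, -0.002, -0.004]
wrist_force: [-0.7, 0.3, 0.1]
opening: 78.1
```

```bash
python3 - <<'E' 2>/dev/null
from h import *
goto(516,-274.5,3,-0.3)
q,_=cams.camera("scene")
b=cv2.resize(q[140:230,200:310],None,fx=6,fy=6,interpolation=cv2.INTER_CUBIC)
cv2.imwrite("pics/g3.png",b[:,:,::-1])
E
```

```text
t 14.675 pos [ 515.4 -274.6   45. ] rpy [ 1.7994e+02 -9.0000e-02 -2.0000e-01] open 78.1 F [-0.7  0.3  0.1] T [ 0.02 -0.05 -0.02]
shift cm [ 0.06 -0.01  4.2 ] turn deg 0.1 j [-0.68  0.72  1.67  0.    0.75  0.89]
```

View pics/g3.png

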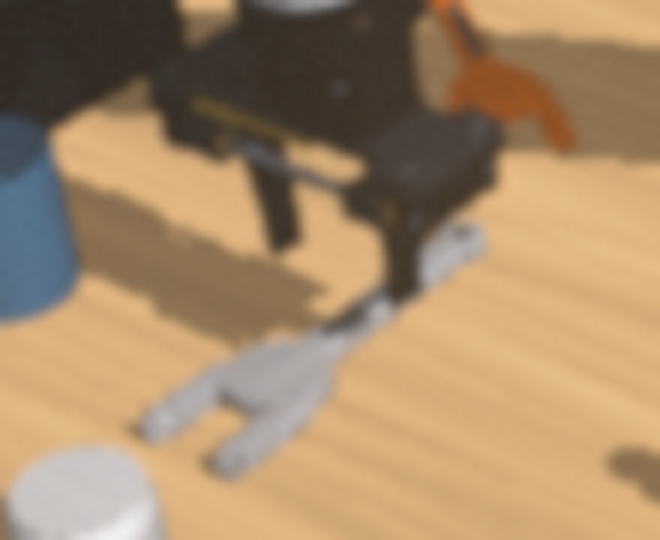

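The fingers at crop (275,245) and (403,290) straddle the shank behind the head. I'll lower and grip.

Request:
{"op": "send_rows", "data": {
  "rows": [0,0,2,0,0,0,1.2,0,0,0,0.6,0,0,0,0.3,0,0,0,0,0]
}}

```text
clock: 15.35
position: [514.6, -274.8, 2.6]
tcp_rot: [3.142, -0.0, -0.005]
wrist_force: [-0.3, 0.2, -0.4]
opening: 78.4
```

Request:
{"op": "send_rows", "data": {
  "rows": [0,0,0,0,0,0,0,0,0,0,0,0,0,0,0,0,0,0,0,0,0,0,0,0,0,0,0,0,0,0,0,0],
  "fingers": -1
}}

```text
clock: 16.35
position: [514.6, -275.0, 2.6]
tcp_rot: [3.141, -0.0, -0.005]
wrist_force: [0.2, -0.5, -2.0]
opening: 19.6
```

```bash
python3 - <<'E' 2>/dev/null
from h import *
goto(516,-274.5,3,-0.3)
E
```

```text
t 16.35 pos [ 514.6 -275.     2.6] rpy [ 1.7998e+02 -1.0000e-02 -2.8000e-01] open 19.6 F [ 0.2 -0.5 -2. ] T [-0.09  0.    0.01]
shift cm [ 0.14 -0.05 -0.04] turn deg 0.0 j [-0.68  0.79  1.68 -0.    0.67  0.89]
```

Request:
{"op": "send_rows", "data": {
  "rows": [0,0,-0.5,0,0,0,-1,0,0,0,-2,0,0,0,-3,0,0,0,-4,0,0,0,-4,0,0,0,-1,0,0,0,0,0]
}}

```text
clock: 17.35
position: [514.2, -274.5, 157.6]
tcp_rot: [3.142, -0.0, -0.005]
wrist_force: [-0.1, 0.3, -4.9]
opening: 19.2
```

```bash
python3 - <<'E' 2>/dev/null
from h import *
goto(676,9,160,162.4)
E
```

```text
t 17.35 pos [ 514.2 -274.5  157.6] rpy [180.    -0.    -0.29] open 19.2 F [-0.1  0.3 -4.9] T [ 0.02  0.04 -0.02]
shift cm [ 16.04 -28.43  -0.24] turn deg -162.7 j [-0.68  0.55  1.6   0.    0.99  0.89]
```

Request:
{"op": "send_rows", "data": {
  "rows": [1.6,-2.8,0,0,1.6,-2.8,0,0,1.6,-2.8,0,0,1.6,-2.8,0,0,1.6,-2.8,0,0,1.6,-2.8,0,0,1.6,-2.8,0,0,1.6,-2.8,0,0,1.6,-2.8,0,0,1.6,-3.2,0,0]
}}

```text
clock: 18.6
position: [674.5, 9.3, 154.1]
tcp_rot: [-3.141, 0.006, -0.006]
wrist_force: [-0.1, -0.3, -4.3]
opening: 19.4
```

Request:
{"op": "send_rows", "data": {
  "rows": [0,0,0,-5,0,0,0,-9,0,0,0,-9,0,0,0,-9,0,0,0,-9,0,0,0,-9,0,0,0,-9,0,0,0,-9,0,0,0,-9,0,0,0,-9]
}}

```text
clock: 19.85
position: [673.9, 8.7, 154.0]
tcp_rot: [-3.135, -0.0, 1.501]
wrist_force: [0.2, -0.6, -4.0]
opening: 19.7
```

Request:
{"op": "send_rows", "data": {
  "rows": [0,0,0,-9,0,0,0,-9,0,0,0,-9,0,0,0,-9,0,0,0,-9,0,0,0,-9,0,0,0,-9,0,0,0,-9,0,0,0,-4.7,0,0,0,0]
}}

```text
clock: 21.1
position: [674.2, 8.7, 154.6]
tcp_rot: [-3.141, -0.005, 2.833]
wrist_force: [0.5, -0.0, -3.9]
opening: 19.5
```

```bash
python3 - <<'E' 2>/dev/null
from h import *
goto(676,9,94.1,162.4)
for n,(r0,r1,c0,c1) in(("scene",(150,290,280,420)),("top",(120,260,230,370))):
    q,_=cams.camera(n)
    b=cv2.resize(q[r0:r1,c0:c1],None,fx=4.2,fy=4.2,interpolation=cv2.INTER_CUBIC)
    cv2.imwrite(f"pics/i_{n}.png",b[:,:,::-1])
E
```

```text
t 21.1 pos [674.2   8.7 154.6] rpy [-179.96   -0.3   162.35] open 19.5 F [ 0.5 -0.  -3.9] T [ 0.04 -0.22  0.03]
shift cm [-0.16  0.09  6.05] turn deg -0.1 j [-0.15  0.67  1.36  0.    1.12 -1.42]
```

View pics/i_scene.png

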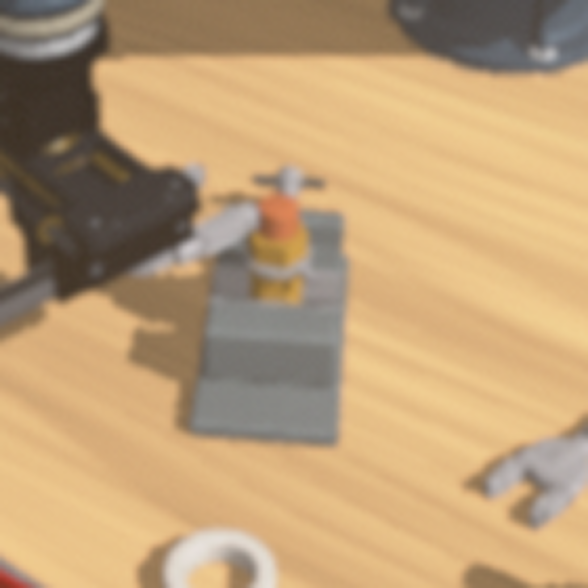

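View pics/i_top.png

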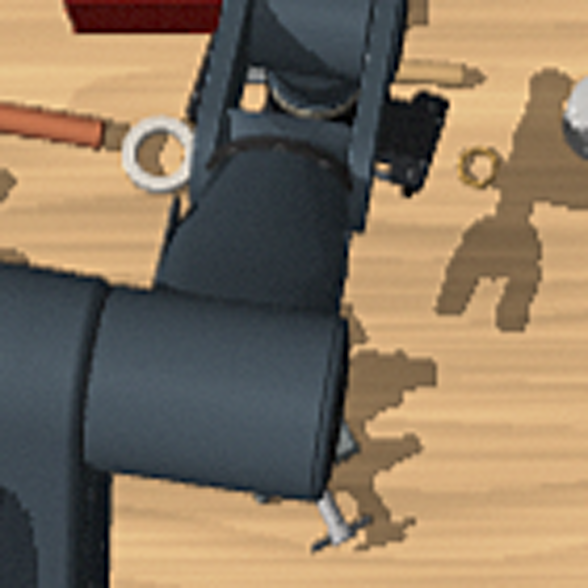

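Request:
{"op": "send_rows", "data": {
  "rows": [0,0,1,0,0,0,2,0,0,0,2,0,0,0,1,0,0,0,0,0,0,0,0,0]
}}

```text
clock: 21.95
position: [676.6, 8.3, 98.1]
tcp_rot: [3.141, 0.001, 2.835]
wrist_force: [0.2, -0.6, -4.7]
opening: 19.5
```

```bash
python3 - <<'E' 2>/dev/null
from h import *
a=np.radians(162.4); u=np.array([np.cos(a),np.sin(a)]); N=np.array([506.95,62.26])
print(N-177*u)
goto(*(N-177*u),94.1,162.4)
p=env.get_state()["position"][:2]; print("along",(N-p)@u,"lat",(N-p)@[u[1],-u[0]])
E
```

```text
[675.6647482    8.74052934]
t 21.95 pos [676.6   8.3  98.1] rpy [1.7999e+02 8.0000e-02 1.6241e+02] open 19.5 F [ 0.2 -0.6 -4.7] T [ 0.09 -0.2   0.01]
shift cm [0.1  0.01 0.4 ] turn deg 0.0 j [-0.15  0.74  1.39  0.    1.01 -1.42]
along 178.02565954646087 lat 0.1029493392348436
```

Request:
{"op": "send_rows", "data": {
  "rows": [0,0,0.4,0,0.5,0,0,0,1,0,0,0,1,0,0,0,0,0,0,0,0,0,0,0]
}}

```text
clock: 22.7
position: [652.5, 16.0, 93.8]
tcp_rot: [3.141, 0.001, 2.835]
wrist_force: [1.2, 0.1, -5.3]
opening: 19.5
```

```bash
cat >> h.py <<'E'
def rel(th=162.4,N=(506.95,62.26)):
    N=np.array(N);a=np.radians(th); u=np.array([np.cos(a),np.sin(a)]);v=np.array([u[1],-u[0]]); s=env.get_state();p=s["position"][:2];F=s["wrist_force"]
    print("t",s["clock"],"along",round((N-p)@u,1),"lat",round((N-p)@v,2),"z",s["position"][2].round(1),"rpy",np.degrees(s["tcp_rot"]).round(2),"Fx,y,z",(F[:2]@u).round(1),(F[:2]@v).round(1),F[2].round(1),"T",s["ft_torque"].round(2))
E
python3 -c "
from h import *
rel()
q,_=cams.camera('scene')
b=cv2.resize(q[160:240,290:390],None,fx=7,fy=7,interpolation=cv2.INTER_CUBIC)
cv2.imwrite('pics/j1.png',b[:,:,::-1])"
```

```text
t 22.7 along 152.8 lat 0.12 z 93.8 rpy [1.7999e+02 7.0000e-02 1.6242e+02] Fx,y,z -1.1 0.4 -5.3 T [ 0.01 -0.23  0.05]
```

View pics/j1.png

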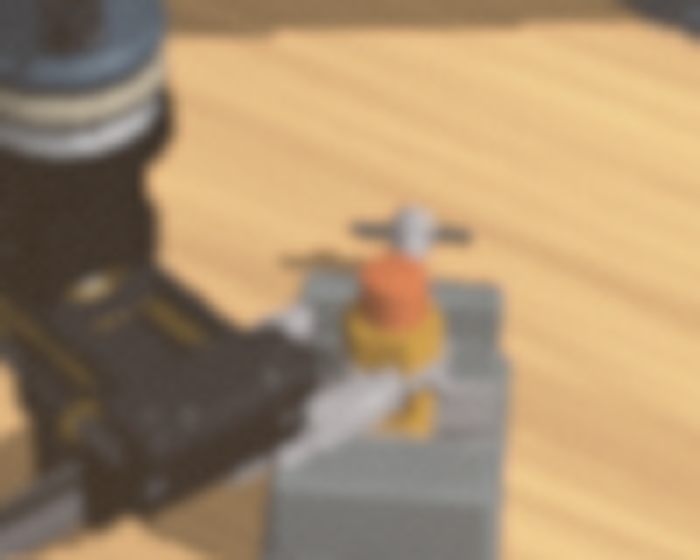

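Request:
{"op": "send_rows", "data": {
  "rows": [0.5,0,0,0,0.5,0,0,0,0,0,0,0]
}}

```text
clock: 23.12
position: [641.8, 19.3, 93.4]
tcp_rot: [-3.141, -0.001, 2.835]
wrist_force: [-0.6, 0.1, -4.8]
opening: 19.8
```

```bash
python3 -c "
from h import *
rel()"
```

```text
t 23.125 along 141.5 lat 0.23 z 93.4 rpy [-1.7999e+02 -6.0000e-02  1.6242e+02] Fx,y,z 0.6 -0.1 -4.8 T [ 0.07 -0.21  0.03]
```

Request:
{"op": "send_rows", "data": {
  "rows": [0.4,0,0,0,0.4,0,0,0,0,0,0,0]
}}

```text
clock: 23.5
position: [634.4, 21.6, 93.5]
tcp_rot: [-3.142, -0.001, 2.835]
wrist_force: [0.2, -0.8, -4.9]
opening: 19.6
```

```bash
python3 -c "
from h import *
rel()"
```

```text
t 23.5 along 133.7 lat 0.19 z 93.5 rpy [-1.8000e+02 -4.0000e-02  1.6242e+02] Fx,y,z -0.4 -0.7 -4.9 T [ 0.   -0.18  0.03]
```

Request:
{"op": "send_rows", "data": {
  "rows": [0.3,0,0,0,0.3,0,0,0,0,0,0,0]
}}

```text
clock: 23.88
position: [629.0, 23.5, 93.6]
tcp_rot: [3.141, -0.0, 2.834]
wrist_force: [0.5, 0.7, -4.8]
opening: 19.9
```

```bash
python3 -c "
from h import *
rel()"
```

```text
t 23.875 along 128.1 lat 0.05 z 93.6 rpy [ 1.7998e+02 -1.0000e-02  1.6239e+02] Fx,y,z -0.3 0.8 -4.8 T [ 0.15 -0.24 -0.07]
```

Request:
{"op": "send_rows", "data": {
  "rows": [0.3,0,0,0,0.3,0,0,0,0,0,0,0]
}}

```text
clock: 24.25
position: [622.8, 25.4, 93.5]
tcp_rot: [3.142, -0.001, 2.835]
wrist_force: [0.6, 1.4, -4.6]
opening: 19.6
```

```bash
python3 -c "
from h import *
rel()"
```

```text
t 24.25 along 121.6 lat 0.14 z 93.5 rpy [ 1.8000e+02 -7.0000e-02  1.6241e+02] Fx,y,z -0.1 1.5 -4.6 T [ 0.18 -0.16 -0.1 ]
```

Request:
{"op": "send_rows", "data": {
  "rows": [0.3,0,0,0,0.3,0,0,0,0,0,0,0]
}}

```text
clock: 24.62
position: [617.2, 27.1, 93.5]
tcp_rot: [3.142, -0.001, 2.835]
wrist_force: [-0.2, 0.5, -3.8]
opening: 19.6
```

```bash
python3 -c "
from h import *
rel()"
```

```text
t 24.625 along 115.7 lat 0.16 z 93.5 rpy [ 1.8000e+02 -6.0000e-02  1.6241e+02] Fx,y,z 0.3 0.4 -3.8 T [ 0.3  -0.22 -0.11]
```

Request:
{"op": "send_rows", "data": {
  "rows": [0.3,0,0,0,0.2,0,0,0,0,0,0,0]
}}

```text
clock: 25.0
position: [612.7, 28.5, 93.5]
tcp_rot: [3.142, -0.001, 2.835]
wrist_force: [0.3, 1.1, -4.5]
opening: 19.6
```

```bash
python3 -c "
from h import *
rel()"
```

```text
t 25.0 along 111.0 lat 0.2 z 93.5 rpy [ 1.8000e+02 -3.0000e-02  1.6241e+02] Fx,y,z 0.0 1.1 -4.5 T [ 0.23 -0.19 -0.09]
```

Sliding on with almost no force. I'll ease in until the throat touches.

Request:
{"op": "send_rows", "data": {
  "rows": [0.2,0,0,0,0.1,0,0,0,0,0,0,0]
}}

```text
clock: 25.38
position: [611.5, 28.9, 94.0]
tcp_rot: [3.141, 0.003, 2.835]
wrist_force: [3.7, -0.2, -4.3]
opening: 19.6
```

```bash
python3 -c "
from h import *
rel()"
```

```text
t 25.375 along 109.8 lat 0.17 z 94.0 rpy [179.98   0.18 162.41] Fx,y,z -3.6 1.0 -4.3 T [ 0.05 -0.9  -0.07]
```

Request:
{"op": "send_rows", "data": {
  "rows": [0.15,0,0,0,0.1,0,0,0,0,0,0,0]
}}

```text
clock: 25.75
position: [611.4, 29.0, 94.6]
tcp_rot: [3.141, 0.008, 2.835]
wrist_force: [7.1, -1.4, -4.4]
opening: 19.9
```

```bash
python3 -c "
from h import *
rel()"
```

```text
t 25.75 along 109.6 lat 0.1 z 94.6 rpy [179.95   0.47 162.41] Fx,y,z -7.2 0.8 -4.4 T [-0.19 -1.44 -0.09]
```

Request:
{"op": "send_rows", "data": {
  "rows": [-0.25,0,0,0,0,0,0,0,0.02,-0.57,0,3,0.02,-0.57,0,3,0,0,0,0,0,0,0,0]
}}

```text
clock: 26.5
position: [607.5, 19.5, 94.0]
tcp_rot: [3.139, 0.003, 2.731]
wrist_force: [6.3, 2.7, -4.9]
opening: 19.6
```

```bash
python3 -c "
from h import *
rel(156.4)"
```

```text
t 26.5 along 109.3 lat -1.11 z 94.0 rpy [1.7986e+02 1.7000e-01 1.5647e+02] Fx,y,z -4.7 5.0 -4.9 T [ 0.55 -1.3   0.24]
```

Request:
{"op": "send_rows", "data": {
  "rows": [-0.1,-0.38,0,2,0.04,-0.95,0,5,0.04,-0.95,0,5,0.04,-0.95,0,5,0,0,0,0,0,0,0,0]
}}

```text
clock: 27.25
position: [590.6, -8.1, 93.7]
tcp_rot: [3.14, 0.0, 2.434]
wrist_force: [3.7, 2.9, -4.8]
opening: 20.0
```

```bash
python3 -c "
from h import *
rel(139.4)"
```

```text
t 27.25 along 109.3 lat -1.03 z 93.7 rpy [1.7988e+02 2.0000e-02 1.3946e+02] Fx,y,z -0.9 4.6 -4.8 T [ 0.54 -1.09  0.26]
```

Request:
{"op": "send_rows", "data": {
  "rows": [0.04,-0.95,0,5,0.04,-0.95,0,5,0.04,-0.95,0,5,0.04,-0.95,0,5,0.04,-0.95,0,5,0,0,0,0]
}}

```text
clock: 28.0
position: [552.9, -36.8, 93.9]
tcp_rot: [3.139, 0.0, 1.997]
wrist_force: [5.3, 2.5, -5.7]
opening: 19.8
```

```bash
python3 -c "
from h import *
rel(114.4)"
```

```text
t 28.0 along 109.2 lat -0.93 z 93.9 rpy [1.7987e+02 1.0000e-02 1.1440e+02] Fx,y,z 0.1 5.8 -5.7 T [ 0.41 -1.1   0.2 ]
```

Request:
{"op": "send_rows", "data": {
  "rows": [0.04,-0.95,0,5,0.04,-0.95,0,5,0.04,-0.95,0,5,0.04,-0.95,0,5,0.04,-0.95,0,5,0,0,0,0,0,0,0,0]
}}

```text
clock: 28.88
position: [507.0, -46.9, 93.9]
tcp_rot: [3.139, -0.0, 1.562]
wrist_force: [5.8, 1.3, -6.1]
opening: 19.5
```

```bash
python3 -c "
from h import *
rel(89.4)
for n,(r0,r1,c0,c1) in(('scene',(170,240,300,400)),('top',(160,250,240,340))):
    q,_=cams.camera(n)
    b=cv2.resize(q[r0:r1,c0:c1],None,fx=6,fy=6,interpolation=cv2.INTER_CUBIC)
    cv2.imwrite(f'pics/k_{n}.png',b[:,:,::-1])
"
```

```text
t 28.875 along 109.1 lat -1.23 z 93.9 rpy [179.88  -0.    89.49] Fx,y,z 1.4 5.7 -6.1 T [ 0.23 -1.04  0.26]
```

View pics/k_scene.png

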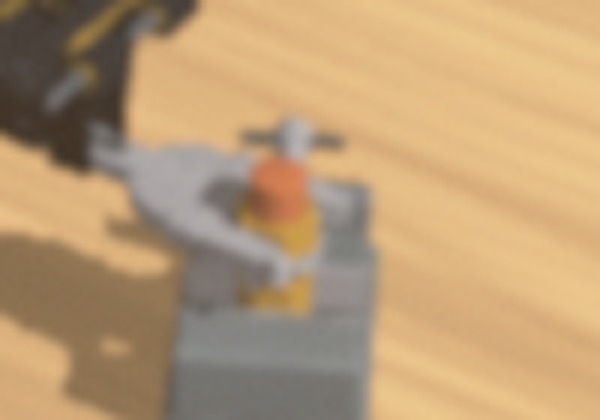

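View pics/k_top.png

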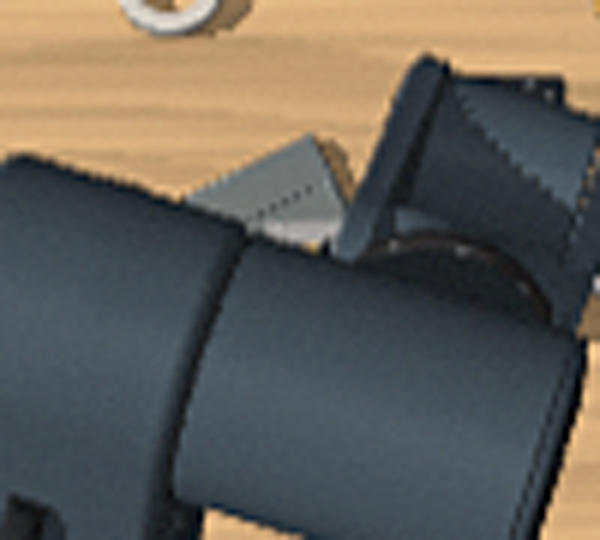

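Request:
{"op": "send_rows", "data": {
  "rows": [0.04,-0.95,0,5,0.04,-0.95,0,5,0.04,-0.95,0,5,0.04,-0.95,0,5,0,0,0,0,0,0,0,0]
}}

```text
clock: 29.72
position: [470.1, -40.4, 94.0]
tcp_rot: [3.139, -0.0, 1.214]
wrist_force: [5.5, 1.3, -4.9]
opening: 20.2
```

```bash
python3 -c "
from h import *
rel(69.4)
for n,(r0,r1,c0,c1) in(('scene',(170,240,300,400)),):
    q,_=cams.camera(n)
    b=cv2.resize(q[r0:r1,c0:c1],None,fx=7,fy=7,interpolation=cv2.INTER_CUBIC)
    cv2.imwrite(f'pics/l_{n}.png',b[:,:,::-1])
"
```

```text
t 29.725 along 109.1 lat -1.66 z 94.0 rpy [ 1.7984e+02 -1.0000e-02  6.9540e+01] Fx,y,z 3.2 4.7 -4.9 T [ 0.02 -0.92  0.36]
```

View pics/l_scene.png

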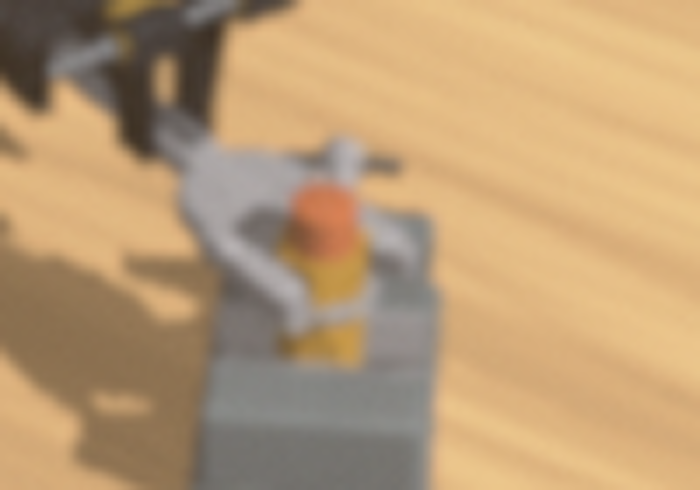

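Request:
{"op": "send_rows", "data": {
  "rows": [0.02,0.48,0,-2.5,0.02,0.48,0,-2.5,0,0,0,0,0,0,0,0]
}}

```text
clock: 30.28
position: [477.4, -42.8, 93.5]
tcp_rot: [-3.14, -0.0, 1.298]
wrist_force: [2.1, 1.0, -4.5]
opening: 19.4
```

```bash
python3 -c "
from h import *
rel(74.4)"
```

```text
t 30.275 along 109.1 lat 0.23 z 93.5 rpy [-1.7992e+02 -2.0000e-02  7.4370e+01] Fx,y,z 1.6 1.7 -4.5 T [ 0.07 -0.43 -0.11]
```

Request:
{"op": "send_rows", "data": {
  "rows": [-0.3,0,0,0,-0.5,0,0,0,-0.5,0,0,0,0,0,0,0]
}}

```text
clock: 30.78
position: [473.9, -56.2, 93.5]
tcp_rot: [-3.14, 0.001, 1.298]
wrist_force: [0.3, -0.4, -3.7]
opening: 19.8
```

```bash
python3 -c "
from h import *
rel(74.4)"
```

```text
t 30.775 along 123.0 lat -0.04 z 93.5 rpy [-1.7993e+02  3.0000e-02  7.4390e+01] Fx,y,z -0.3 0.4 -3.7 T [-0.22 -0.24 -0.14]
```

Request:
{"op": "send_rows", "data": {
  "rows": [-0.6,0,0,0,-0.8,0,0,0,-1,0,0,0,-1.5,0,0,0,-1.5,0,0,0,-1.5,0,0,0,-1,0,0,0,0,0,0,0]
}}

```text
clock: 31.78
position: [453.3, -132.7, 93.6]
tcp_rot: [3.141, -0.0, 1.297]
wrist_force: [0.2, 0.4, -4.4]
opening: 19.8
```

```bash
python3 -c "
from h import *
rel(74.4)
goto(400,-150,160,0)
for n,(r0,r1,c0,c1) in(('scene',(170,240,300,400)),('top',(170,240,250,350))):
    P=np.mean([cams.camera(n)[0] for _ in range(3)],0).astype(np.float32)
    np.save(f'pics/after_{n}.npy',P)
    b=cv2.resize(P[r0:r1,c0:c1],None,fx=7,fy=7,interpolation=cv2.INTER_CUBIC)
    cv2.imwrite(f'pics/m_{n}.png',b[:,:,::-1].clip(0,255).astype(np.uint8))
"
```

```text
t 31.775 along 202.2 lat -0.77 z 93.6 rpy [179.98  -0.    74.31] Fx,y,z 0.4 0.1 -4.4 T [-0.05 -0.08 -0.04]
t 31.775 pos [ 453.3 -132.7   93.6] rpy [179.98  -0.    74.31] open 19.8 F [ 0.2  0.4 -4.4] T [-0.05 -0.08 -0.04]
shift cm [-3.1  -4.67 -6.64] turn deg 74.3 j [-0.52  0.55  1.93  0.    0.67 -0.25]
```

View pics/m_scene.png

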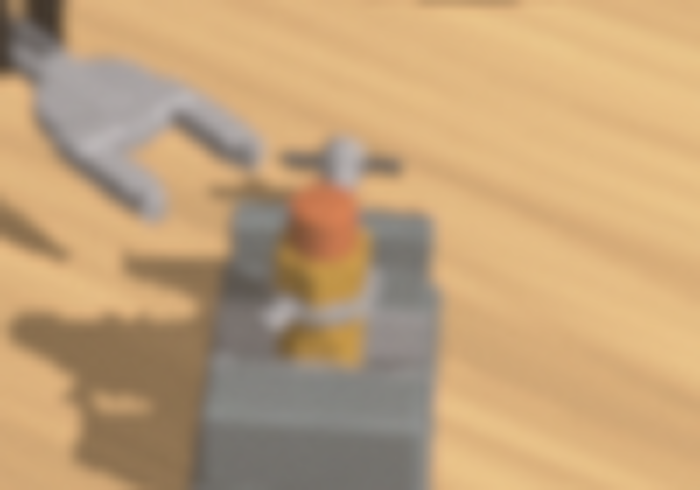

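View pics/m_top.png

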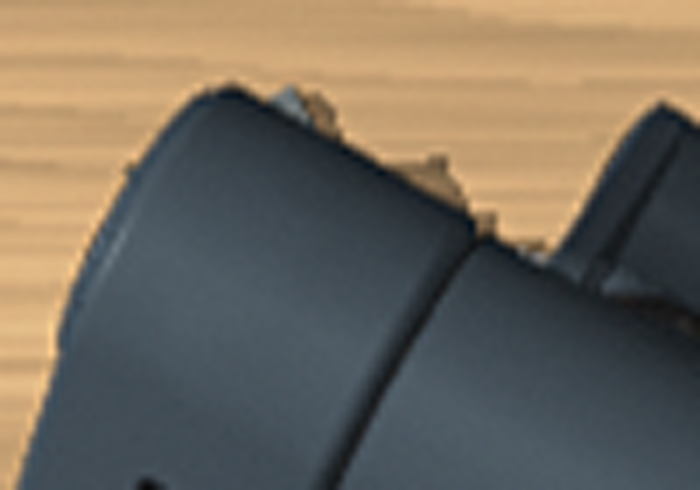

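```bash
python3 -c "
from h import *
N=np.array([506.95,62.26])
for u,v in((270,320),(275,316),(280,312)):
    for z in(86.5,89):
        p=onz('scene',300+u/7-.5+.3,170+v/7-.5-1.7,z)[:2]-N; print(u,v,z,np.degrees(np.arctan2(p[1],p[0])).round(1),np.hypot(*p).round(1))
u,v=proj('scene',[506.95,62.26,130]);print((u-.3-300+.5)*7,(v+1.7-170+.5)*7)
im=cv2.imread('pics/m_scene.png')
for a in(0,-10,-20,-30):
    u,v=proj('scene',[506.95+32*np.cos(np.radians(a)),62.26+32*np.sin(np.radians(a)),88]); q=(int((u-.3-300+.5)*7),int((v+1.7-170+.5)*7)); print(a,q); cv2.circle(im,q,3,(0,0,255),-1)
"
```

```text
270 320 86.5 -18.2 25.0
270 320 89 -13.3 27.0
275 316 86.5 -20.0 21.8
275 316 89 -14.4 23.8
280 312 86.5 -22.5 18.6
280 312 89 -15.7 20.5
320.01565595814094 211.80633484911004
0 (275, 335)
-10 (264, 329)
-20 (254, 322)
-30 (247, 315)
```

Request:
{"op": "send_rows", "data": {
  "rows": [-1,0.95,-1,0,-2,1.6,-1,0,-2.5,2,-1,0,-2.5,2,0,0,-2.5,2,0,0,-1.5,1.2,0,0,0,0,0,6,0,0,0,9,0,0,0,9,0,0,0,9]
}}

```text
clock: 33.33
position: [514.7, -272.7, 123.1]
tcp_rot: [-3.14, 0.0, 0.718]
wrist_force: [1.2, 0.9, -4.3]
opening: 19.9
```

Request:
{"op": "send_rows", "data": {
  "rows": [0,0,0,9,0,0,0,9,0,0,0,9,0,0,0,9,0,0,0,5,0,0,0,0,0,0,0,0]
}}

```text
clock: 34.2
position: [514.9, -273.2, 123.3]
tcp_rot: [-3.141, 0.001, 0.009]
wrist_force: [-1.1, 0.3, -3.7]
opening: 19.5
```

```bash
python3 -c "
from h import *
goto(514.6,-275,2.6,-0.3)"
```

```text
t 34.2 pos [ 514.9 -273.2  123.3] rpy [-1.7997e+02  3.0000e-02  5.1000e-01] open 19.5 F [-1.1  0.3 -3.7] T [-0.02 -0.   -0.03]
shift cm [-0.03  0.18 12.07] turn deg 0.8 j [-0.68  0.6   1.63 -0.    0.91  0.88]
```

Request:
{"op": "send_rows", "data": {
  "rows": [0,0.15,2,0.8,0,0,3,0,0,0,3,0,0,0,2,0,0,0,1,0,0,0,0,0,0,0,0,0]
}}

```text
clock: 35.08
position: [515.7, -275.6, 14.4]
tcp_rot: [3.14, -0.001, -0.007]
wrist_force: [0.1, 0.8, -4.8]
opening: 19.7
```

```bash
python3 -c "
from h import *
goto(514.6,-275,2.6,-0.3)"
```

```text
t 35.075 pos [ 515.7 -275.6   14.4] rpy [ 1.7993e+02 -8.0000e-02 -3.7000e-01] open 19.7 F [ 0.1  0.8 -4.8] T [ 0.02 -0.01  0.01]
shift cm [-0.11 -0.06  1.18] turn deg -0.1 j [-0.68  0.78  1.67  0.    0.69  0.9 ]
```

Request:
{"op": "send_rows", "data": {
  "rows": [0,0,0.6,0,0,0,0.3,0,0,0,0.1,0,0,0,0,0]
}}

```text
clock: 35.58
position: [515.0, -275.1, 3.5]
tcp_rot: [-3.141, 0.0, -0.007]
wrist_force: [-0.1, -0.1, -4.2]
opening: 19.7
```

```bash
python3 -c "
from h import *
goto(514.6,-275,2.6,-0.3)"
```

```text
t 35.575 pos [ 515.  -275.1    3.5] rpy [-1.7999e+02  1.0000e-02 -3.8000e-01] open 19.7 F [-0.1 -0.1 -4.2] T [-0.01  0.04 -0.01]
shift cm [-0.04 -0.01  0.09] turn deg -0.1 j [-0.68  0.79  1.68 -0.    0.67  0.9 ]
```

Request:
{"op": "send_rows", "data": {
  "rows": [0,0,0.15,0,0,0,0,0]
}}

```text
clock: 35.83
position: [515.2, -275.2, 2.5]
tcp_rot: [3.141, -0.0, -0.007]
wrist_force: [-0.4, 0.9, 0.9]
opening: 20.0
```

```bash
python3 -c "
from h import *
goto(514.6,-275,2.6,-0.3)"
```

```text
t 35.825 pos [ 515.2 -275.2    2.5] rpy [ 1.7998e+02 -3.0000e-02 -3.8000e-01] open 20.0 F [-0.4  0.9  0.9] T [ 0.09  0.14 -0.03]
shift cm [-0.06 -0.02 -0.01] turn deg -0.1 j [-0.68  0.79  1.68 -0.    0.67  0.9 ]
```

On the bench, with the weight taken up. I'll release and withdraw.

Request:
{"op": "send_rows", "data": {
  "rows": [0,0,0,0,0,0,0,0,0,0,0,0,0,0,0,0,0,0,0,0,0,0,0,0],
  "fingers": 0.7
}}

```text
clock: 36.58
position: [515.0, -275.1, 2.0]
tcp_rot: [-3.142, 0.0, -0.007]
wrist_force: [0.7, -0.5, -0.1]
opening: 70.1
```

Request:
{"op": "send_rows", "data": {
  "rows": [0,0,-1,0,0,0,-3,0,0,0,-4,0,0,0,-5,0,0,0,-5,0,0,3,0,0,0,4,0,0,0,5,0,0,0,5,0,0,0,5,0,0]
}}

```text
clock: 37.83
position: [513.4, -496.4, 182.9]
tcp_rot: [3.141, -0.0, -0.007]
wrist_force: [0.3, -0.2, 0.1]
opening: 73.7
```

Request:
{"op": "send_rows", "data": {
  "rows": [0,5,0,0,-1,5,0,0,-2,4,0,0,-3,2,0,0,-3,0,0,0,0,0,0,0,0,0,0,0]
}}

```text
clock: 38.7
position: [439.4, -621.4, 182.9]
tcp_rot: [-3.08, -0.017, 0.01]
wrist_force: [23.4, 59.3, 22.2]
opening: 61.3
```

```bash
python3 -c "
from h import *
goto()
for n in('scene','top'):
    P=np.mean([cams.camera(n)[0] for _ in range(4)],0).astype(np.float32)
    np.save(f'pics/fin_{n}.npy',P); cv2.imwrite(f'pics/n_{n}.png',P[:,:,::-1].astype(np.uint8))
P=np.load('pics/fin_top.npy');b=cv2.resize(P[190:222,270:310],None,fx=18,fy=18,interpolation=cv2.INTER_CUBIC);cv2.imwrite('pics/n_z.png',b[:,:,::-1].clip(0,255).astype(np.uint8))
"
```

```text
t 38.7 pos [ 439.4 -621.4  182.9] rpy [-176.45   -0.98    0.59] open 61.3 F [23.4 59.3 22.2] T [ 9.03 -4.15  1.44]
shift cm [ 0.  0. -0.] turn deg 0 j [-1.12  0.78  1.03  0.04  1.38  0.43]
```

View pics/n_scene.png

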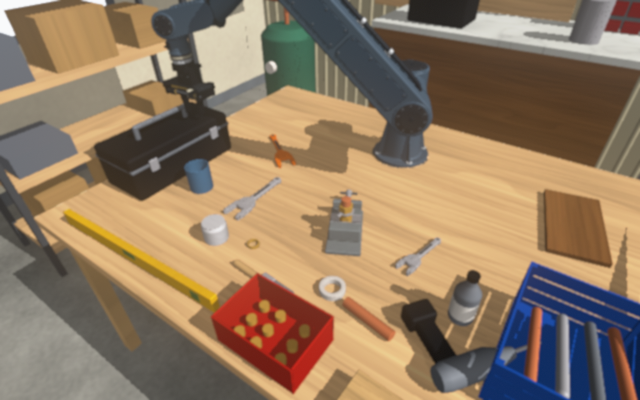

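View pics/n_top.png

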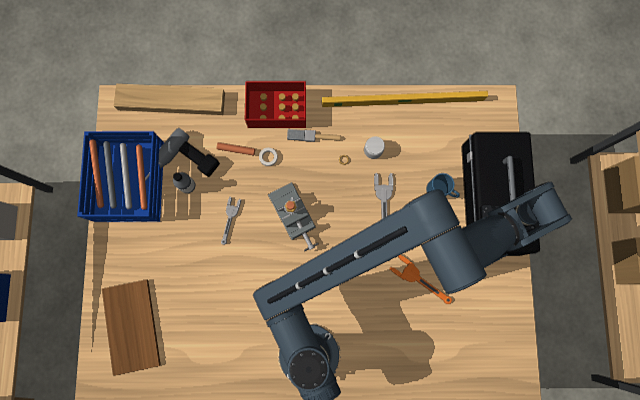

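View pics/n_z.png

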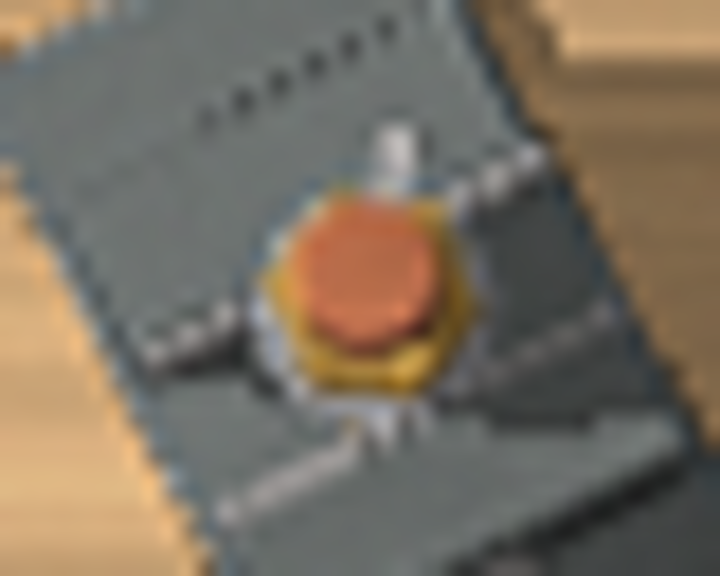

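The hand has run into the toolbox at top (500,190): wrist force is about 68 N. I moved that way without checking it. I'll back off the way I came.

Request:
{"op": "send_rows", "data": {
  "rows": [1,-1,0,0,2,-2,0,0,2,-4,0,0,2,-5,0,0,1,-4,-2,0,0,0,-2,0,0,0,0,0,0,0,0,0]
}}

```text
clock: 40.1
position: [503.0, -495.1, 221.7]
tcp_rot: [-3.141, 0.001, -0.007]
wrist_force: [-0.8, -0.1, -0.2]
opening: 74.3
```

```bash
python3 -c "
from h import *
goto()
for n in('scene','top'):
    P=np.mean([cams.camera(n)[0] for _ in range(2)],0).astype(np.float32)
    np.save(f'pics/fin2_{n}.npy',P); cv2.imwrite(f'pics/o_{n}.png',P[:,:,::-1].astype(np.uint8))
# tab angle
b=np.load('pics/fin_top.npy'); 
c=onz('top',270+376/18-.5,190+313/18-.5,89)
t=onz('top',270+397/18-.5,190+130/18-.5,89)-c; t0=onz('top',270+222/18-.5,190+272/18-.5,89)-c
print(t,np.degrees(np.arctan2(t[1],t[0])),np.degrees(np.arctan2(t0[1],t0[0])))
"
```

```text
t 40.1 pos [ 503.  -495.1  221.7] rpy [-1.7997e+02  3.0000e-02 -4.2000e-01] open 74.3 F [-0.8 -0.1 -0.2] T [ 0.01  0.03 -0.  ]
shift cm [ 0. -0. -0.] turn deg 0 j [-0.94  0.64  1.21 -0.    1.29  0.64]
[36.0522262  -3.90677295  0.        ] -6.18468178725338 74.72617094963381
```

View pics/o_scene.png

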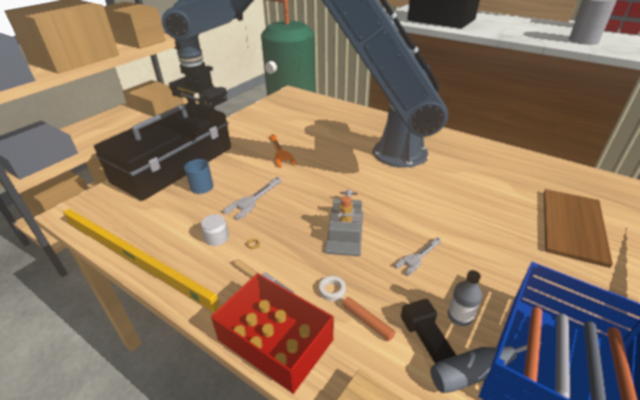

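View pics/o_top.png

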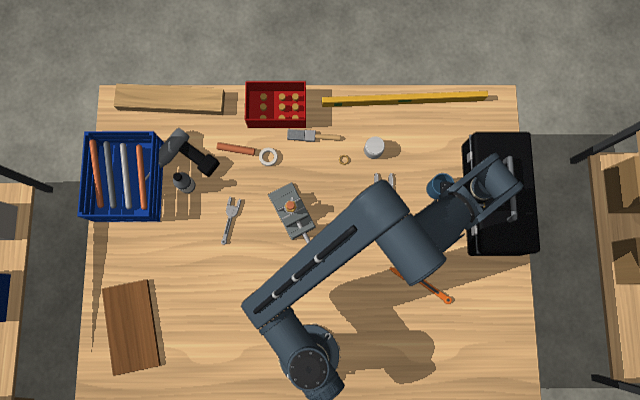

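```bash
python3 - <<'E' 2>/dev/null
from h import *
# bystanders / toolbox: pixel change between start and now in scene view, plus depth of spanner
a=np.load("pics/sm.npy");b=np.load("pics/fin2_scene.npy")
for n,(r0,r1,c0,c1) in dict(mug=(155,195,180,216),tin=(214,246,198,230),olive=(236,250,244,262),tape=(272,305,312,350),small=(232,278,390,445),oil=(268,326,445,485),brush=(258,285,230,262),offcut=(295,342,345,398),toolbox=(150,195,95,175),vice=(222,258,320,366)).items():
    A=cv2.cvtColor(a[r0:r1,c0:c1]/255,cv2.COLOR_RGB2GRAY);B=cv2.cvtColor(b[r0:r1,c0:c1]/255,cv2.COLOR_RGB2GRAY)
    (s,r)=cv2.phaseCorrelate(A,B,cv2.createHanningWindow(A.shape[::-1],cv2.CV_32F)); print(n,np.round(s,2),round(r,2))
print(env.get_state()["wrist_force"])
env.hand_in()
E
```

```text
mug [0.03 0.05] 0.92
tin [ 0.12 -0.15] 0.84
olive [-0.04  0.55] 0.88
tape [ 0.04 -0.02] 0.87
small [ 0.08 -0.07] 0.9
oil [-0.09 -0.05] 0.86
brush [-0.    0.52] 0.96
offcut [0.05 0.07] 0.93
toolbox [0.02 0.56] 0.92
vice [0.17 0.  ] 0.93
[ 0.64081824 -0.12336373  0.56395459]
the job is handed in; nothing more can be done
```

The nut was tightened and the spanner laid back, and I handed the job in at about 40 s. However, I hit the toolbox on the way out, and that may count as a failure.

**What I did**
- **Finger-tight:** I turned the nut about 43° clockwise with the gripper until the torque jumped from about 0.07 to 0.9 N m. I went about 2° past that and checked with a second grip.
- **Spanner on:** It slid on with forces of about 1–2 N. I pressed gently, about 7 N, to find the throat.
- **Quarter turn and lay-down:** I pulled the nut round, took the spanner off, and laid it flat back where it had been.

**What the last checks showed**
- **Turn:** The top view puts the ring tab's turn at about 81°. The scene view and the arm's own angles suggest 88–90°. Both fall within 90 ± 20°, but the exact quarter turn is only confirmed to several degrees.
- **Nut and tab:** By eye in the top view they agree to within a few degrees, so the nut does not seem to have turned back.
- **Other things on the bench:** In the scene view nothing listed moved by more than about half a pixel, roughly 1–2 mm. The arm was clear of everything at hand-in.

**What went wrong**
- While retreating after the lay-down, I ran the gripper into the black toolbox, which is not one of the listed things. The wrist force read about 68 N, and I backed off.
- The toolbox did not visibly move, and the wrist force stayed under the 120 N limit.
- If the contact counts as the gripper's body rather than the fingers, it is over the 40 N limit. I could not tell which part touched.

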